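# Clear down the hand-polishing bench

## Robot

A 6-joint arm with a two-finger parallel gripper is mounted at the origin on the work surface; the furniture and walls round the work are solid. World frame = base frame: x ahead of the robot, y to its left, z up, the work surface at z = 0. Lengths are in m, angles in degrees, forces in N, time in s.
With the tool pointing down it reaches from about 0.4 to 0.825 m from the base axis. Payload 7 kg.
Tool frame: the origin (TCP) lies at the centre of the arm's flange, where the gripper is bolted on; the fingertips stand 178 mm ahead of it and the grasp point (between the pads) lies 159 mm ahead of it (tip_reach is the distance from the TCP to the fingertips, in m); z points along the fingers, y is the line along which they close (so a half turn about z gives the same grasp; the last joint's range is limited). The gripper opens to 88 mm and grips with 3 to 60 N. Pads are 19 mm wide; open, the fingers measure 130 mm over their backs; the gripper's body (78 mm by 193 mm) begins 47 mm behind the grasp point.
Start: joints at [90.017, 20.546, 0.682, 0, -70.136, -16.507], TCP at [0.192, 0.647, 0.405] pointing down, gripper open.
Joint ranges: [-176.03, 176.03], [-82.01, 121.73], [-58.28, 71.71], [-173.87, 95.51], [-174.79, -0.11], [-173.66, 173.66]. Speed limits (degrees/s): [136.94, 136.94, 172.46, 180, 180, 180].

## Interface

Orientations are given as [roll, pitch, yaw] about the fixed x, y, z axes, in that order (R = Rz(yaw) Ry(pitch) Rx(roll)).
In Python, from plant import * gives the robot as it stands.
- The arm moves only by the shell command python3 -m handwheel 'ROWS'. ROWS is JSON, a list of rows, each a list of 7 numbers: the opening, from -1 (shut) to 1 (fully open), then the shift along the tool's x, y, z as a fraction of full scale, then the turn, a rotation vector about the tool's x, y, z as a fraction of full scale. A call has 1 to 5 rows; each row shifts and turns the commanded pose from where the row before left it, along the tool's axes as they then stand; what a row does not reach is not made up. Full scale, the value 1, is 0.025 m for a shift and 6 degrees for a turn. A row lasts 1/8 s, in which the tool goes at most 62.5 mm and 10.7 degrees, less where a joint would pass 70% of its speed; a pose out of reach is approached as far as the arm can. A call with a number of a shift or a turn outside -1 to 1 is refused whole. A call with a gripper value outside its range is refused whole. The fingers move at their own pace and stop on an object; the grip force is fixed at half the most. Time passes only in rows, so rows that do not move let the fingers close. It gives the time, the measured TCP pose, the force, the opening and the grip force at its end, in the units of the state.
- get_obs(): the state, without advancing time (a new reading comes with each control period).
- snapshot(name): name is "scene" or "side" or "wrist"; returns a dict with "color" (420x560x3 uint8, red, green, blue), "fx", "fy", "cx", "cy" (pixels), "R" (3x3) and "t" (3): a world point X has camera coordinates R X + t; the wrist camera has in their place "tool_from_camera" (4x4, takes a point from camera to tool coordinates, whose origin is the TCP and whose axes are the flange's). Camera axes: x right, y down, z forward; pixel columns grow to the right and rows downward; lengths in m; the calibration is good to about 2 mm. A picture is of the moment at which its call begins: read the wrist's pose just before it. There is no depth.
- close_job(): hands the job in; it is judged then, once.
The state is a dict: "clock": time; "joint_pos": joint angles; "qvel": joint speeds; "tau": joint torques, N m; "tool_pos": TCP position; "orientation": TCP orientation; "force": force on the tool from outside, world axes, zero at the start; "moment": the same for the moment, N m; "opening": finger opening in m; "gripper_force": force on a finger pad.
Only numpy, scipy, OpenCV 4.12 (cv2) and the standard library are available. Lean on these libraries where they do the work, as an engineer would, in place of code of your own. Each camera call takes 0.05 s, during which the arm holds its last target. There are 200 camera calls.

## Task

Clear down the hand-polishing bench: sort the loose beech wedges, granite sample tiles and felt bobs into the three bins, each into the bin that has one of its own kind fixed to the front. Slide both hand pads from the front into the channels of the drip rack, the wide pad in the wide channel and the narrow pad in the narrow one, each under the lips and fully home against the back stop. Leave the wooden packing block and the chock where they are.

Things in the scene. Friction and masses are not known exactly. Their poses are not given: they have to be found in the camera images.
- wedge_bin: Fixed open plywood bin, told by a sample wedge screwed to the outside of its front (22 mm thick). Outside 104 (x) x 130 (y) x 52 mm high, walls and floor 6 mm, inside 92 x 118 x 46 mm deep. Origin: centre of its underside on the table; +x points to its back, away from the robot; z up.
- tile_bin: Fixed bin just like the wedge bin, same sizes and axes, told by a sample granite tile screwed to the outside of its front (10 mm thick, its top edge 4 mm above the rim).
- bob_bin: Fixed bin just like the wedge bin, same sizes and axes, told by a sample felt bob screwed to the outside of its front (25 mm thick, its top 8 mm above the rim).
- drip_rack: Fixed aluminium rack, 100 (x) x 130 (y) x 61 mm high: two channels along x, open to the front (-x), 6 mm back stop. Origin: centre of its underside; +x to its back, z up. Slatted channel floor 38 mm above the table; 18 mm above the floor, lips 5 mm thick overhang each channel by 6 mm from both sides, so pads enter only from the front. Wide channel (65 mm) at its +y side, narrow (47 mm) at -y.
- wide_home (a point): Point in the wide channel where the centre of the wide pad lies when it is fully home: 69 mm above the table, 52 mm behind the mouth of the channel. Axes as the rack's (x into the rack).
- narrow_home (a point): The same for the narrow pad in the narrow channel: 69 mm above the table, 52 mm behind the mouth. Axes as the rack's.
- wide_pad_c (a point): Centre of the wide hand pad: a flat plate 84 long (x) x 60 wide (y) x 12 mm thick, and on it a wooden grip bar along x, 60 long and 26 mm wide, from 34 to 62 mm above the pad's underside (a web 16 mm wide joins it to the plate). Point on its middle, 31 mm above its underside; z up. Either end may go in first. Stands on the table; about 0.22 kg.
- narrow_pad_c (a point): Centre of the narrow hand pad: the same but its plate is 42 mm wide (84 long, 12 thick, same grip bar, same height and weight). Point 31 mm above its underside; x along the grip bar, z up.
- packing_block_c (a point): Wooden packing block 42 x 60 x 30 mm, a bystander; its centre.
- chock_c (a point): Notched wooden chock 64 x 32 x 55 mm, a bystander; point on its middle, 25 mm up.
- wedge_a_c (a point): Beech setting wedge, 30 wide (x) x 75 long (y) x 22 mm high at its thick end, tapering to a thin end; sides upright. May be absent. Centre, 11 mm above its underside; y along its length, thick end at -y, z up.
- wedge_b_c (a point): Beech setting wedge, 30 wide (x) x 81 long (y) x 22 mm high at its thick end, tapering to a thin end; sides upright. May be absent. Centre, 11 mm above its underside; y along its length, thick end at -y, z up.
- tile_a_c (a point): Granite sample tile 56 x 56 x 10 mm, flat. May be absent. Its centre; x and y square to its edges, z through its thickness.
- tile_b_c (a point): Granite sample tile 56 x 56 x 10 mm, flat. May be absent. Its centre; x and y square to its edges, z through its thickness.
- bob_a_c (a point): Round felt polishing bob, 60 mm across and 25 mm high, flat on the table. May be absent. Its centre; z along its axis.
- bob_b_c (a point): Round felt polishing bob, 60 mm across and 25 mm high, flat on the table. May be absent. Its centre; z along its axis.

How it is judged (in metres and radians):
At the end, for the whole second after the job is handed in: Every wedge, tile and bob that is present lies in the bin of its kind: its centre within the inner walls and below the rim, at rest (stacking is fine). Both pads rest in their own channels under the lips, level, within 6 mm of fully home against the back stop (x of wedge_a_c in the frame of wedge_bin between -0.046 and 0.046 m and y of wedge_a_c in the frame of wedge_bin between -0.059 and 0.059 m and z of wedge_a_c in the frame of wedge_bin between 0.004 and 0.052 m and linear speed of each of wedge_a, wedge_b, tile_a, tile_b, bob_a, bob_b, wide_pad, narrow_pad below 0.02 m/s and x of wedge_b_c in the frame of wedge_bin between -0.046 and 0.046 m and y of wedge_b_c in the frame of wedge_bin between -0.059 and 0.059 m and z of wedge_b_c in the frame of wedge_bin between 0.004 and 0.052 m and x of tile_a_c in the frame of tile_bin between -0.046 and 0.046 m and y of tile_a_c in the frame of tile_bin between -0.059 and 0.059 m and z of tile_a_c in the frame of tile_bin between 0.004 and 0.052 m and x of tile_b_c in the frame of tile_bin between -0.046 and 0.046 m and y of tile_b_c in the frame of tile_bin between -0.059 and 0.059 m and z of tile_b_c in the frame of tile_bin between 0.004 and 0.052 m and x of bob_a_c in the frame of bob_bin between -0.046 and 0.046 m and y of bob_a_c in the frame of bob_bin between -0.059 and 0.059 m and z of bob_a_c in the frame of bob_bin between 0.004 and 0.052 m and x of bob_b_c in the frame of bob_bin between -0.046 and 0.046 m and y of bob_b_c in the frame of bob_bin between -0.059 and 0.059 m and z of bob_b_c in the frame of bob_bin between 0.004 and 0.052 m and x of wide_pad_c in the frame of wide_home between -0.006 and 0.004 m and y of wide_pad_c in the frame of wide_home between -0.006 and 0.006 m and z of wide_pad_c in the frame of wide_home between -0.005 and 0.006 m and angle between the z axis of wide_pad_c and the z axis of wide_home, either way round below 0.12 rad and x of narrow_pad_c in the frame of narrow_home between -0.006 and 0.004 m and y of narrow_pad_c in the frame of narrow_home between -0.006 and 0.006 m and z of narrow_pad_c in the frame of narrow_home between -0.005 and 0.006 m and angle between the z axis of narrow_pad_c and the z axis of narrow_home, either way round below 0.12 rad); the robot touches nothing.
It fails at once if the packing block or the chock is moved more than 30 mm (distance of any of packing_block_c, chock_c from where it was at the start of the episode above 0.03 m).
Of wedge_a, wedge_b, tile_a, tile_b, bob_a, bob_b only 4 to 6 are there at a start; the rules pass over those that are not, and their reading is None.
At some moment in a run one of wedge_a, wedge_b, tile_a, tile_b, bob_a, bob_b may be knocked a few centimetres aside while the robot is not near it.
Once in a run the grip may slacken for a moment while it holds something.
It also fails if it takes over 210 s, if anything falls off the work surface, if the arm or the gripper's body presses on something with over 40 N, if the wrist force passes 120 N, or if a joint passes its speed limit or range.

## Working session

There is one attempt and no reset: what is moved stays moved. The work goes in short steps, Python scripts to look and compute and a shell command to move; the robot and the scene stay as the last step left them, time stands still between calls to the robot, and variables do not carry over. Pictures are saved under pics/ and viewed, at most 14 in all, crops included, and the job is handed in when it is done.

```bash
ls; mkdir -p pics
python3 - <<'E'
from plant import *
import cv2
o=get_obs();print(o)
for n in("scene","side","wrist"):
    s=snapshot(n);cv2.imwrite(f"pics/{n}0.png",s["color"][:,:,::-1])
    print(n,s["fx"],s["fy"],s["cx"],s["cy"],s.get("R"),s.get("t"),s.get("tool_from_camera"))
E
```

```text
pics
{'clock': 0.0, 'joint_pos': array([ 9.00181750e+01,  2.05910103e+01,  6.33722358e-01, -1.94649877e-02,
       -7.01354010e+01, -1.65084052e+01]), 'qvel': array([ 0.07421039, -0.03405794,  0.02281655, -0.04097218, -0.04586224,
        0.03559309]), 'tau': array([-1.24635430e-03, -5.82716024e+01,  2.93052703e+01,  6.99711710e+00,
        6.86164465e-03, -1.74298307e-04]), 'tool_pos': array([0.19153086, 0.64705426, 0.40372891]), 'orientation': array([ 1.79905932e+02, -8.79654201e-03, -1.64968520e+01]), 'force': array([-0.85023041, -1.0354751 ,  0.11458713]), 'moment': array([-0.05589262, -0.02384632,  0.01495816]), 'gripper_force': 0.0, 'opening': 0.08778393167221515}
scene 461.097381305171 461.097381305171 283.2355228063132 206.66982228554443 [[ 0.46960282 -0.88284619  0.00746987]
 [-0.66826936 -0.36096904 -0.65047477]
 [ 0.57696556  0.3004729  -0.75949113]] [-0.23404184  0.45069856  0.93751112] None
side 460.25474626026624 460.25474626026624 279.2283547287064 210.4039068676176 [[ 0.93995741 -0.34109894 -0.01147066]
 [-0.24318152 -0.64579022 -0.72375254]
 [ 0.23946359  0.68308602 -0.68996426]] [-0.50482579  0.18836288  1.23179766] None
wrist 319.6883360392457 319.6883360392457 273.23655405576744 201.71196926410187 None None [[ 1.32313016e-04 -9.52798124e-01 -3.03604541e-01  8.19117521e-02]
 [ 9.99999979e-01  1.73054754e-04 -1.07288353e-04  5.31977314e-04]
 [ 1.54764350e-04 -3.03604520e-01  9.52798127e-01  2.07798043e-02]
 [ 0.00000000e+00  0.00000000e+00  0.00000000e+00  1.00000000e+00]]
```

View pics/scene0.png

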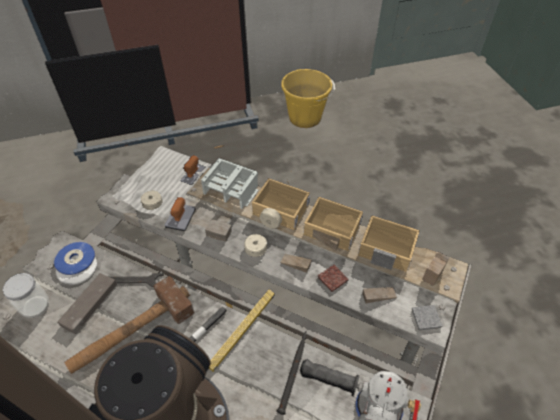

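View pics/side0.png

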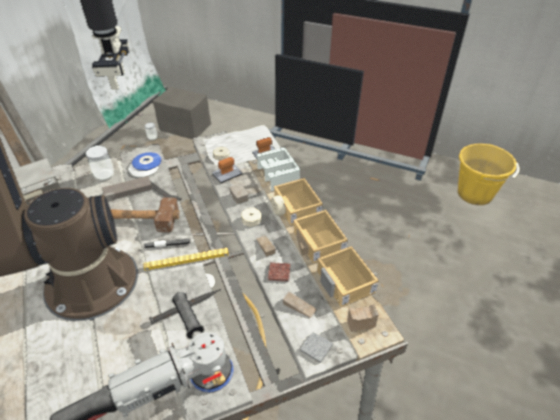

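The scene view shows the rack near (232,182), then three bins (280,205), (333,225), (388,243). The felt sample is on the first bin. Loose items lie along the bench front. I'll take enlarged crops next.

```bash
cat > h.py <<'E'
from plant import *
import numpy as np, cv2
from scipy.spatial.transform import Rotation as Rot
def cam(n):
    o=get_obs(); s=snapshot(n)
    if n=="wrist":
        T=np.eye(4);T[:3,:3]=Rot.from_euler('xyz',o['orientation'],degrees=True).as_matrix();T[:3,3]=o['tool_pos']
        W=T@s["tool_from_camera"]; s["Rw"]=W[:3,:3];s["c"]=W[:3,3]
    else:
        s["Rw"]=np.array(s["R"]).T; s["c"]=-s["Rw"]@np.array(s["t"])
    return s
def ray(s,u,v): return s["Rw"]@np.array([(u-s["cx"])/s["fx"],(v-s["cy"])/s["fy"],1.])
def onz(s,u,v,z):
    d=ray(s,u,v); return s["c"]+d*(z-s["c"][2])/d[2]
def proj(s,X):
    p=s["Rw"].T@(np.asarray(X,float)-s["c"]); return s["fx"]*p[0]/p[2]+s["cx"], s["fy"]*p[1]/p[2]+s["cy"]
def tri(s1,p1,s2,p2):
    d1,d2=ray(s1,*p1),ray(s2,*p2)
    k=np.linalg.lstsq(np.c_[d1,-d2],s2["c"]-s1["c"],rcond=None)[0]
    return (s1["c"]+k[0]*d1+s2["c"]+k[1]*d2)/2
E
python3 - <<'E'
import cv2
a=cv2.imread('pics/scene0.png')[140:345,100:475];cv2.imwrite('pics/scene0c.png',cv2.resize(a,None,fx=2.13,fy=2.13,interpolation=cv2.INTER_CUBIC))
a=cv2.imread('pics/side0.png')[120:370,190:410];cv2.imwrite('pics/side0c.png',cv2.resize(a,None,fx=2.4,fy=2.4,interpolation=cv2.INTER_CUBIC))
E
```

```text
(no output)
```

View pics/scene0c.png

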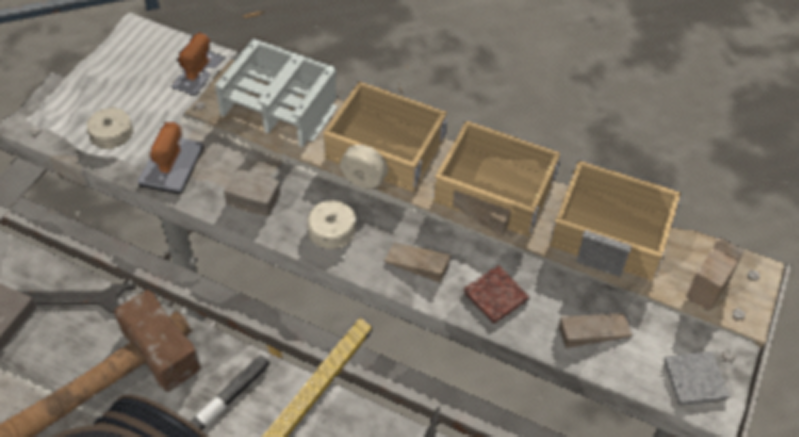

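View pics/side0c.png

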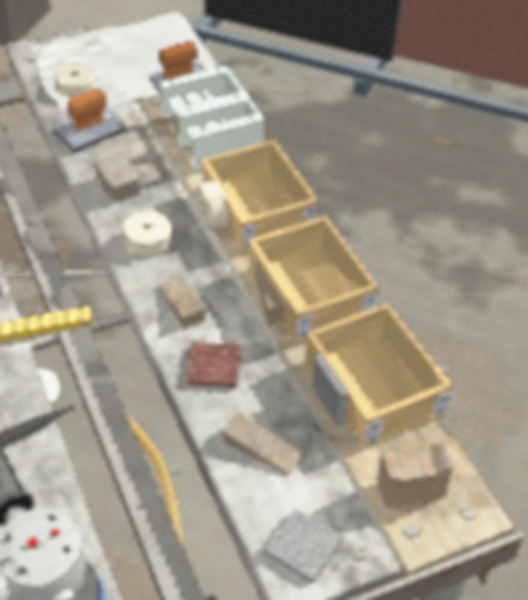

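All six loose items are present. In the scene crop:
- **Bobs:** (109,127) and (332,223).
- **Wedges:** (418,260) and (596,329).
- **Tiles:** red at (496,293), grey at (697,378).
- **Pads:** (170,160), which looks wide, and (197,65).
- **Bystanders:** block (252,190) and chock (715,275).
- **Bins, left to right:** bob, wedge, tile.

Run:
```python
from h import *
s=cam("scene")
P=dict(bobL=(109,122,.025),bobR=(332,219,.025),wedge1=(418,258,.015),red=(496,291,.010),wedge2=(596,326,.015),grey=(697,377,.010),
padAgrip=(168,137,.062),padBgrip=(196,48,.062),block=(252,183,.03),chock=(718,262,.055),
bobbin_c=[(366,88,.052),(444,124,.052),(415,188,.052),(326,133,.052)],
wbin=[(474,127,.052),(558,159,.052),(530,227,.052),(438,175,.052)],
tbin=[(585,166,.052),(678,195,.052),(659,262,.052),(553,215,.052)],
rack=[(253,43,.061),(335,68,.061),(302,120,.061),(219,83,.061)],
padAplate=[(142,182,.012),(183,189,.012),(202,150,.012)],
wedge1c=[(386,246,.022),(386,263,.022),(437,273,.01),(450,252,.01)],
wedge2c=[(560,318,.022),(565,340,.01),(630,337,.01),(622,316,.01)],
redc=[(497,268,.01),(527,295,.01),(492,318,.01),(466,291,.01)],greyc=[(670,353,.01),(724,358,.01),(727,400,.01),(677,402,.01)])
for k,v in P.items():
    for q in (v if isinstance(v,list) else [v]):
        print(k,onz(s,q[0]/2.13+100,q[1]/2.13+140,q[2])[:2].round(3))
```

```text
bobL [0.469 0.41 ]
bobR [0.472 0.067]
wedge1 [ 0.477 -0.049]
red [ 0.482 -0.15 ]
wedge2 [ 0.49  -0.272]
grey [ 0.486 -0.393]
padAgrip [0.461 0.3  ]
padBgrip [0.611 0.364]
block [0.469 0.183]
chock [ 0.612 -0.369]
bobbin_c [0.664 0.126]
bobbin_c [0.656 0.005]
bobbin_c [ 0.544 -0.01 ]
bobbin_c [0.57  0.132]
wbin [ 0.67  -0.031]
wbin [ 0.671 -0.148]
wbin [ 0.557 -0.157]
wbin [ 0.576 -0.025]
tbin [ 0.677 -0.182]
tbin [ 0.688 -0.299]
tbin [ 0.582 -0.309]
tbin [ 0.587 -0.175]
rack [0.658 0.301]
rack [0.67  0.177]
rack [0.568 0.167]
rack [0.572 0.298]
padAplate [0.415 0.317]
padAplate [0.43  0.264]
padAplate [0.495 0.281]
wedge1c [ 0.47  -0.009]
wedge1c [ 0.448 -0.021]
wedge1c [ 0.471 -0.078]
wedge1c [ 0.506 -0.078]
wedge2c [ 0.476 -0.232]
wedge2c [ 0.46  -0.246]
wedge2c [ 0.498 -0.311]
wedge2c [ 0.52  -0.293]
redc [ 0.512 -0.138]
redc [ 0.494 -0.185]
redc [ 0.446 -0.161]
redc [ 0.465 -0.119]
greyc [ 0.5   -0.357]
greyc [ 0.523 -0.413]
greyc [ 0.475 -0.43 ]
greyc [ 0.446 -0.382]
```

```bash
python3 -m handwheel '[[1,0,0,0,0,0,-1],[1,0,0,0,0,0,-1],[1,0,0,0,0,0,-0.75],[1,1,1,0,0,0,0],[1,1,1,0,0,0,0]]'
python3 -m handwheel '[[1,1,1,0,0,0,0],[1,1,1,0,0,0,0],[1,1,1,0,0,0,0],[1,1,1,0,0,0,0],[1,1,1,0,0,0,0]]'
python3 -m handwheel '[[1,1,1,0,0,0,0],[1,1,1,0,0,0,0],[1,1,1,0,0,0,0],[1,1,1,0,0,0,0],[1,1,1,0,0,0,0]]'
python3 -m handwheel '[[1,1,1,0,0,0,0],[1,1,1,0,0,0,0],[1,0,0,0,0,0,0],[1,0,0,0,0,0,0]]'
python3 - <<'E'
from h import *
o=get_obs();print(o['joint_pos'],o['tool_pos'],o['orientation'])
import pickle
s=cam("wrist");cv2.imwrite("pics/w1.png",s["color"][:,:,::-1]);pickle.dump(s,open('w1.pkl','wb'))
E
```

```text
clock: 0.82
tool_pos: [0.2418, 0.5967, 0.4042]
orientation: [180.0, 0.0, 0.1]
force: [0.4, -0.2, -0.1]
opening: 0.0876
gripper_force: 0.0
clock: 1.45
tool_pos: [0.3673, 0.4713, 0.4046]
orientation: [180.0, 0.0, 0.0]
force: [-0.4, -0.5, 0.3]
opening: 0.0876
gripper_force: 0.0
clock: 2.08
tool_pos: [0.4923, 0.3463, 0.4046]
orientation: [180.0, 0.0, 0.0]
force: [1.1, 1.1, 0.8]
opening: 0.0877
gripper_force: 0.0
clock: 2.58
tool_pos: [0.5416, 0.2972, 0.4045]
orientation: [180.0, 0.0, -0.0]
force: [-0.2, -0.6, 0.4]
opening: 0.0878
gripper_force: 0.0
[ 4.68405369e+01  1.52235284e+01 -6.93450439e+00 -1.32587023e-02
 -6.78606802e+01  4.31364293e+01] [0.54157588 0.29720411 0.40445447] [ 1.79994740e+02  2.17558295e-02 -2.80334834e-02]
```

View pics/w1.png

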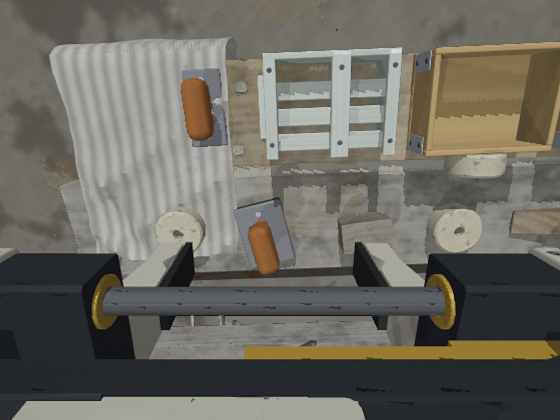

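The wrist view shows the wide pad's bar at (263,247) and plate (235-294,200-270). The narrow pad's bar is at (198,108). The rack top spans (263,52) to (400,155), with its divider at x≈340. Next I'll measure these by colour mask.

Run:
```python
from h import *
import pickle
s=pickle.load(open('w1.pkl','rb'));im=s["color"];hsv=cv2.cvtColor(im,cv2.COLOR_RGB2HSV)
m=cv2.inRange(hsv,(3,140,60),(16,255,255));m[285:]=0
for c in cv2.findContours(m,0,2)[0]:
    if cv2.contourArea(c)>300:
        r=cv2.minAreaRect(c);b=cv2.boxPoints(r);w=np.array([onz(s,*p,.055)[:2] for p in b]);print('bar',r,w.round(3).tolist())
# wide plate / narrow plate corners
for n,L in dict(A=[(235,210),(278,200),(294,259)],B=[(183,70),(220,68),(226,144),(190,147)]).items():
    print(n,[onz(s,*p,.012)[:2].round(4).tolist() for p in L])
for p in [(264,53),(336,51),(346,50),(400,48),(400,153),(350,155),(340,156),(267,158)]: print(p,onz(s,*p,.061).round(4)[:2])
g=cv2.resize(im[35:175,170:420],None,fx=3.2,fy=3.2,interpolation=cv2.INTER_CUBIC);cv2.imwrite('pics/w1c.png',g[:,:,::-1])
```

```text
bar ((262.92877197265625, 247.5415802001953), (52.599998474121094, 22.279998779296875), 73.73979187011719) [[0.491, 0.328], [0.498, 0.305], [0.436, 0.288], [0.428, 0.313]]
bar ((196.83998107910156, 108.87999725341797), (61.942562103271484, 26.870058059692383), 81.8698959350586) [[0.641, 0.387], [0.645, 0.362], [0.587, 0.356], [0.583, 0.384]]
A [[0.4941, 0.344], [0.507, 0.2911], [0.427, 0.2701]]
B [[0.6539, 0.3942], [0.6559, 0.3542], [0.5747, 0.3514], [0.5713, 0.3932]]
(264, 53) [0.6644 0.3054]
(336, 51) [0.6661 0.2391]
(346, 50) [0.6669 0.2299]
(400, 48) [0.6686 0.1804]
(400, 153) [0.572  0.1688]
(350, 155) [0.57   0.2192]
(340, 156) [0.569  0.2293]
(267, 158) [0.567  0.3032]
```

View pics/w1c.png

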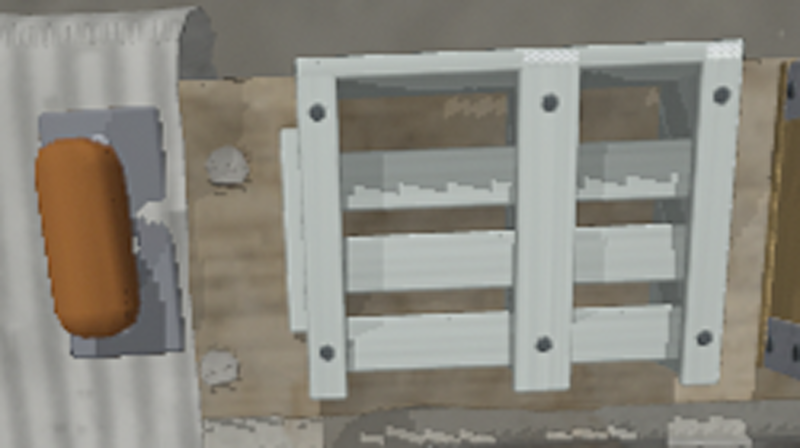

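The crop shows the rack's top clearly. Its back edge runs (297,59)–(742,40), and its front lip ends are at x=310–347, 514–569 and 682–719 near y≈390. I'll fit its pose from these.

Run:
```python
from h import *
import pickle
s=pickle.load(open('w1.pkl','rb'))
px=np.array([(297,59),(742,40),(310,398),(347,397),(514,391),(569,389),(682,384),(719,383)])/3.2+[170,35]
M=np.array([(50,65),(50,-65),(-50,65),(-50,53),(-50,0),(-50,-18),(-50,-53),(-50,-65)])/1000.
W=np.array([onz(s,*p,.061)[:2] for p in px])
mc,wc=M.mean(0),W.mean(0);U,_,Vt=np.linalg.svd((M-mc).T@(W-wc));R=Vt.T@U.T
c=wc-R@mc;print('rack',c,np.degrees(np.arctan2(R[1,0],R[0,0])),((M@R.T+c-W)*1000).round(1).tolist())
for n,y in(('wide',.0265),('narrow',-.0355)):
    print(n,'home',c+R@[.002,y],'pre',c+R@[-.105,y])
for n,(a,b),w in(('A',((235,210),(294,259)),0),('B',((182.5,70),(226,144)),0),('B2',((220,68),(191,147)),0)):
    print(n,(onz(s,*a,.012)+onz(s,*b,.012))[:2]/2)
```

```text
rack [0.61754215 0.24069018] 2.201671840032393 [[1.0, 1.1], [1.0, -1.1], [-0.5, 0.4], [-0.4, 0.1], [-0.2, 0.1], [-0.2, -0.5], [-0.4, 0.1], [-0.3, -0.2]]
wide home [0.61852263 0.26724745] pre [0.51160162 0.26313684]
narrow home [0.62090448 0.20529322] pre [0.51398347 0.20118261]
A [0.46053631 0.30701903]
B [0.61432371 0.37305705]
B2 [0.61359988 0.37311116]
```

```bash
cat >> h.py <<'E'
def to(x,y,z,yaw,o=None):
    "shift totals (units) in current tool axes after yaw turn; turn units"
    o=o or get_obs(); cy=o['orientation'][2]; d=(yaw-cy+180)%360-180
    R=Rot.from_euler('xyz',[180,0,yaw],degrees=True).as_matrix()
    print('turn z',round(-d/6,2),'then shift',(R.T@(np.array([x,y,z])-o['tool_pos'])/.025).round(2))
E
python3 -m handwheel '[[1,0,0,0,0,0,-1],[1,0,0,0,0,0,-1],[1,0,0,0,0,0,-0.42],[1,-0.6,-0.24,1,0,0,0],[1,-0.6,-0.24,1,0,0,0]]'
python3 -m handwheel '[[1,-0.6,-0.24,1,0,0,0],[1,-0.6,-0.24,1,0,0,0],[1,-0.6,-0.24,0.9,0,0,0],[1,0,0,0,0,0,0],[1,0,0,0,0,0,0]]'
python3 - <<'E'
from h import *
to(.461,.307,.207,14.5)
s=cam("wrist");cv2.imwrite("pics/w2.png",s["color"][:,:,::-1])
E
```

```text
clock: 3.25
tool_pos: [0.5086, 0.3022, 0.3543]
orientation: [-180.0, -0.0, 14.6]
force: [0.6, 0.6, -0.6]
opening: 0.0875
gripper_force: 0.0
clock: 3.88
tool_pos: [0.4618, 0.3084, 0.2831]
orientation: [-180.0, -0.1, 14.6]
force: [0.2, -0.2, -0.1]
opening: 0.0879
gripper_force: 0.0
turn z 0.02 then shift [-0.04  0.05  3.04]
```

View pics/w2.png

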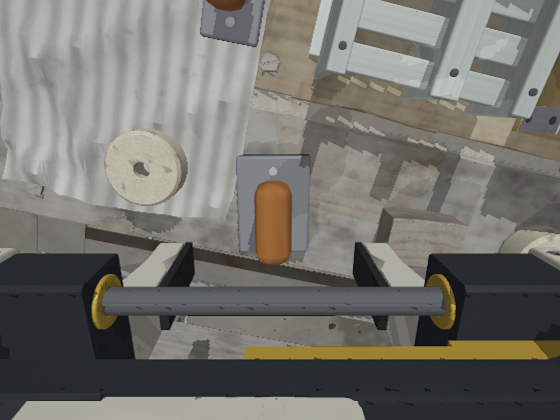

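The pad is square to the tool. Its plate edges are vertical at x=238–309 and its centre is at x≈273. I'll descend and grip.

```bash
python3 -m handwheel '[[1,0,0.05,1,0,0,0],[1,0,0,1,0,0,0],[1,0,0,1,0,0,0],[1,0,0,0.04,0,0,0],[1,0,0,0,0,0,0]]' | head -3
python3 -m handwheel '[[-1,0,0,0,0,0,0],[-1,0,0,0,0,0,0],[-1,0,0,0,0,0,0],[-1,0,0,0,0,0,0],[-1,0,0,0,0,0,0]]'
python3 -m handwheel '[[-1,0,0,-0.5,0,0,0],[-1,0,0,-1,0,0,0],[-1,0,0,-0.5,0,0,0],[-1,0,0,0,0,0,0],[-1,0,0,0,0,0,0]]'
python3 - <<'E'
from h import *
import pickle
print(get_obs()['tool_pos'])
s=cam("wrist");cv2.imwrite("pics/w3.png",s["color"][:,:,::-1]);pickle.dump(s,open('w3.pkl','wb'))
to(.5116,.2631,.250,2.2)
E
```

```text
clock: 4.55
tool_pos: [0.4625, 0.3067, 0.2072]
orientation: [-180.0, -0.1, 14.5]
clock: 5.18
tool_pos: [0.4618, 0.3063, 0.2062]
orientation: [-180.0, 0.0, 14.5]
force: [-0.2, -0.0, 0.7]
opening: 0.0429
gripper_force: 0.0
clock: 5.8
tool_pos: [0.4615, 0.3059, 0.2555]
orientation: [180.0, 0.1, 14.5]
force: [-0.4, 0.5, -3.2]
opening: 0.0253
gripper_force: 29.9
[0.46153486 0.30594021 0.25553633]
turn z 2.05 then shift [1.94 1.79 0.21]
```

View pics/w3.png

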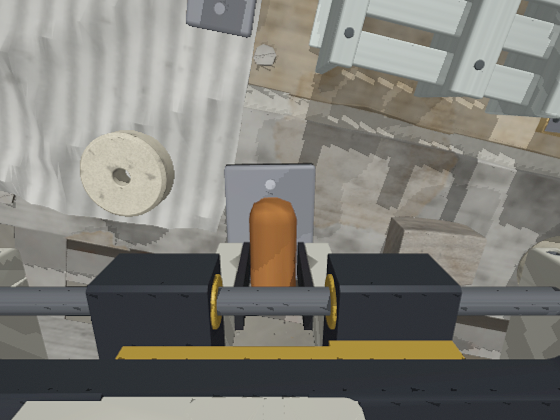

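The fingers finished closing during the lift, so the pad may be held by the upper part of the bar. The plate's width in pixels, (225,165)–(315,165), gives its height.

Run:
```python
from h import *
import pickle
s=pickle.load(open('w3.pkl','rb'))
im=s["color"];hsv=cv2.cvtColor(im,cv2.COLOR_RGB2HSV)
print([im[200,x].tolist() for x in (218,222,224,226,228,230,312,314,316,318)])
for z in (.03,.035,.04,.045,.05,.055,.06):
    a,b=onz(s,225.5,166,z),onz(s,314.5,166,z);print(z,np.linalg.norm(a-b),(a+b)[:2]/2, onz(s,225.5,240,z)[:2],onz(s,315,240,z)[:2])
```

```text
[[169, 170, 166], [173, 173, 170], [185, 185, 180], [125, 128, 135], [139, 142, 148], [140, 143, 149], [124, 126, 133], [124, 122, 121], [150, 146, 138], [151, 148, 139]]
0.03 0.05775885641818309 [0.50038532 0.31801527] [0.44180163 0.33513688] [0.45747452 0.27458025]
0.035 0.0563478868983892 [0.50136948 0.31821902] [0.44421691 0.33492237] [0.45950694 0.27584506]
0.04 0.05493691737859521 [0.50235364 0.31842277] [0.44663219 0.33470787] [0.46153935 0.27710987]
0.045 0.05352594785880128 [0.5033378  0.31862652] [0.44904747 0.33449336] [0.46357176 0.27837468]
0.05 0.052114978339007356 [0.50432196 0.31883027] [0.45146275 0.33427886] [0.46560417 0.27963949]
0.055 0.05070400881921337 [0.50530612 0.31903402] [0.45387803 0.33406435] [0.46763659 0.2809043 ]
0.06 0.04929303929941948 [0.50629029 0.31923777] [0.45629331 0.33384984] [0.469669   0.28216911]
```

The plate top is only about 25–30 mm up, so the pad is held by the very top of its bar. I'll set it down, regrip deeper, and wait for the full grip force.

```bash
python3 -m handwheel '[[-1,0,0,0.4,0,0,0],[-1,0,0,0.35,0,0,0],[-1,0,0,0,0,0,0]]'
python3 -m handwheel '[[0.2,0,0,0,0,0,0],[0.2,0,0,0,0,0,0],[0.2,0,0,0.6,0,0,0],[0.2,0,0,0.6,0,0,0],[0.2,0,0,0,0,0,0]]'
python3 -m handwheel '[[-1,0,0,0,0,0,0],[-1,0,0,0,0,0,0],[-1,0,0,0,0,0,0],[-1,0,0,0,0,0,0],[-1,0,0,0,0,0,0]]'
python3 -m handwheel '[[-1,0,0,0,0,0,0],[-1,0,0,0,0,0,0],[-1,0,0,0,0,0,0]]'
```

```text
clock: 6.22
tool_pos: [0.4617, 0.3063, 0.2363]
orientation: [180.0, 0.1, 14.5]
force: [-0.3, -0.9, -2.5]
opening: 0.0252
gripper_force: 30.0
clock: 6.85
tool_pos: [0.4614, 0.3056, 0.2055]
orientation: [179.9, 0.2, 14.5]
force: [-0.1, 1.0, 0.5]
opening: 0.0526
gripper_force: 0.0
clock: 7.48
tool_pos: [0.462, 0.3066, 0.2078]
orientation: [-180.0, -0.0, 14.5]
force: [-0.7, 0.8, 2.3]
opening: 0.0259
gripper_force: 30.0
clock: 7.85
tool_pos: [0.462, 0.3066, 0.2078]
orientation: [-180.0, -0.0, 14.5]
force: [-1.0, 1.8, 4.8]
opening: 0.0257
gripper_force: 30.0
```

```bash
python3 -m handwheel '[[-1,0,0,-0.5,0,0,0],[-1,0,0,-1,0,0,0],[-1,0,0,-0.5,0,0,0],[-1,0,0,0,0,0,0],[-1,0,0,0,0,0,0]]'
python3 - <<'E'
from h import *
import pickle
print(get_obs()['tool_pos'])
s=cam("wrist");cv2.imwrite("pics/w4.png",s["color"][:,:,::-1]);pickle.dump(s,open('w4.pkl','wb'))
to(.49,.2628,.265,2.2)
E
```

```text
clock: 8.48
tool_pos: [0.4615, 0.3059, 0.2567]
orientation: [180.0, 0.1, 14.5]
force: [-0.7, -1.2, -3.1]
opening: 0.026
gripper_force: 30.0
[0.46154179 0.3058641  0.25670695]
turn z 2.05 then shift [ 1.07  1.77 -0.34]
```

View pics/w4.png

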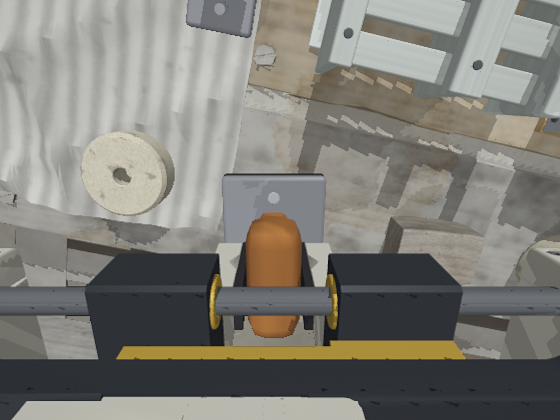

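The plate now spans (223–325, 175), larger and centred on the tool. The grip is deep. I'll work out the pad's offset in the tool frame.

Run:
```python
from h import *
import pickle
s=pickle.load(open('w4.pkl','rb'));o=get_obs()
R=Rot.from_euler('xyz',o['orientation'],degrees=True).as_matrix()
for z in (.05,.0575,.062,.067):
    for r in (176,225):
        a,b=[R.T@(onz(s,u,r,z)-o['tool_pos']) for u in(223,325)];print(z,r,np.linalg.norm(a-b).round(4),((a+b)/2).round(4))
```

```text
0.05 176 0.0607 [0.0386 0.0005 0.2065]
0.05 225 0.0637 [0.0073 0.0005 0.2065]
0.0575 176 0.0582 [0.0404 0.0005 0.199 ]
0.0575 225 0.0612 [0.0103 0.0005 0.199 ]
0.062 176 0.0568 [0.0414 0.0005 0.1945]
0.062 225 0.0596 [0.0121 0.0005 0.1945]
0.067 176 0.0551 [0.0426 0.0005 0.1895]
0.067 225 0.0579 [0.0141 0.0005 0.1895]
```

```bash
python3 -m handwheel '[[-1,0,0,-0.3,0,0,1],[-1,0,0,0,0,0,1],[-1,0,0,0,0,0,0.05],[-1,0.5,0.6,0,0,0,0],[-1,0.5,0.6,0,0,0,0]]' | head -3
python3 -m handwheel '[[-1,0.5,0.6,0,0,0,0],[-1,0,0,0,0,0,0],[-1,0,0,0,0,0,0]]'|head -3
python3 - <<'E'
from h import *
to(.5016,.2627,.2475,2.2)
print(get_obs()['tool_pos'])
s=cam("wrist");cv2.imwrite("pics/w5.png",s["color"][:,:,::-1])
E
```

```text
clock: 9.15
tool_pos: [0.4886, 0.2764, 0.2646]
orientation: [180.0, 0.0, 2.3]
clock: 9.52
tool_pos: [0.5014, 0.2623, 0.2648]
orientation: [-180.0, 0.0, 2.2]
turn z -0.0 then shift [ 0.01 -0.02  0.69]
[0.50135159 0.26229004 0.26483697]
```

View pics/w5.png

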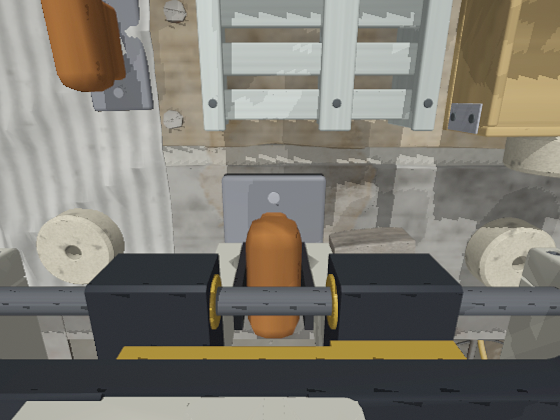

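The pad is in front of the rack. The wide channel's lips end at (223,128) and (320,128) and the plate centre is at x≈274. I'll check the lateral error precisely.

Run:
```python
from h import *
s=cam("wrist");o=get_obs()
g=cv2.GaussianBlur(cv2.cvtColor(s["color"],cv2.COLOR_RGB2GRAY),(3,3),0).astype(float)
R=Rot.from_euler('xyz',o['orientation'],degrees=True).as_matrix()
def edge(r,a,b):
    d=np.abs(np.diff(g[r-1:r+2,a:b].mean(0)));return a+d.argmax()+.5
def ty(u,v,z): return (R.T@(onz(s,u,v,z)-o['tool_pos']))[:2]
for r in (84,120,124,127):
    L=[edge(r,*w) for w in((195,212),(214,232),(310,328),(345,365),(402,422),(440,455))]
    print(r,L,[ (ty(u,r,.061)*1000).round(1).tolist() for u in L])
for r in (190,210,230):
    L=[edge(r,*w) for w in((215,232),(316,334))];print(r,L,[(ty(u,r,.068)*1000).round(1).tolist() for u in L])
```

```text
84 [np.float64(201.5), np.float64(222.5), np.float64(321.5), np.float64(353.5), np.float64(419.5), np.float64(448.5)] [[90.0, -38.0], [90.0, -26.7], [90.0, 26.5], [90.0, 43.7], [90.0, 79.2], [90.0, 94.8]]
120 [np.float64(204.5), np.float64(224.5), np.float64(319.5), np.float64(351.5), np.float64(414.5), np.float64(443.5)] [[71.2, -37.6], [71.2, -26.5], [71.2, 26.3], [71.2, 44.1], [71.2, 79.1], [71.2, 95.2]]
124 [np.float64(204.5), np.float64(224.5), np.float64(319.5), np.float64(351.5), np.float64(413.5), np.float64(443.5)] [[69.1, -37.8], [69.1, -26.6], [69.0, 26.4], [69.0, 44.2], [69.0, 78.8], [69.0, 95.5]]
127 [np.float64(204.5), np.float64(224.5), np.float64(319.5), np.float64(350.5), np.float64(413.5), np.float64(442.5)] [[67.4, -37.9], [67.4, -26.7], [67.4, 26.4], [67.4, 43.8], [67.4, 79.0], [67.4, 95.2]]
190 [np.float64(221.5), np.float64(323.5)] [[32.8, -29.0], [32.8, 29.3]]
210 [np.float64(222.5), np.float64(323.5)] [[20.7, -29.0], [20.7, 29.8]]
230 [np.float64(223.5), np.float64(323.5)] [[8.1, -29.0], [8.1, 30.4]]
```

Aligned to within 0.5 mm. I'll lower the pad and slide it in, watching the force.

```bash
python3 -m handwheel '[[-1,0,-0.02,0.35,0,0,0],[-1,0,0,0.34,0,0,0],[-1,0,0,0,0,0,0],[-1,0.4,0,0,0,0,0],[-1,0.4,0,0,0,0,0]]'
python3 -m handwheel '[[-1,0.4,0,0,0,0,0],[-1,0.4,0,0,0,0,0],[-1,0.4,0,0,0,0,0],[-1,0.4,0,0,0,0,0],[-1,0,0,0,0,0,0]]'
python3 -m handwheel '[[-1,0.4,0,0,0,0,0],[-1,0.4,0,0,0,0,0],[-1,0.4,0,0,0,0,0],[-1,0.4,0,0,0,0,0],[-1,0,0,0,0,0,0]]'
```

```text
clock: 10.25
tool_pos: [0.522, 0.2644, 0.248]
orientation: [-180.0, -0.0, 2.3]
force: [0.1, 0.9, -3.3]
opening: 0.0256
gripper_force: 30.0
clock: 10.88
tool_pos: [0.5617, 0.2656, 0.2475]
orientation: [180.0, -0.0, 2.2]
force: [-0.2, -0.4, -3.0]
opening: 0.026
gripper_force: 30.0
clock: 11.5
tool_pos: [0.6017, 0.2671, 0.2474]
orientation: [180.0, -0.0, 2.2]
force: [-0.2, -0.5, -2.9]
opening: 0.0258
gripper_force: 30.0
```

Clean entry. Now the last stretch, about 18 mm, in small steps.

```bash
python3 -m handwheel '[[-1,0.3,0,0,0,0,0],[-1,0.2,0,0,0,0,0],[-1,0,0,0,0,0,0]]'
python3 -m handwheel '[[-1,0.12,0,0,0,0,0],[-1,0,0,0,0,0,0]]'
python3 -m handwheel '[[-1,0.08,0,0.04,0,0,0],[-1,0,0,0,0,0,0]]'
python3 -m handwheel '[[-1,0.08,0,0,0,0,0],[-1,0,0,0,0,0,0]]'
```

```text
clock: 11.88
tool_pos: [0.6138, 0.2677, 0.2476]
orientation: [-180.0, -0.0, 2.2]
force: [-1.2, 0.8, -2.0]
opening: 0.0259
gripper_force: 30.0
clock: 12.12
tool_pos: [0.6166, 0.2678, 0.2477]
orientation: [-180.0, -0.0, 2.2]
force: [-0.0, -0.2, -1.9]
opening: 0.0258
gripper_force: 30.0
clock: 12.38
tool_pos: [0.6185, 0.2678, 0.2466]
orientation: [180.0, 0.0, 2.2]
force: [-0.1, -0.2, -2.8]
opening: 0.0257
gripper_force: 30.0
clock: 12.62
tool_pos: [0.6201, 0.2679, 0.2466]
orientation: [180.0, 0.1, 2.2]
force: [-2.8, 0.7, -1.1]
opening: 0.0263
gripper_force: 30.0
```

```bash
python3 -m handwheel '[[-1,0.08,0,0.03,0,0,0],[-1,0,0,0,0,0,0]]'
python3 -m handwheel '[[0,0,0,0,0,0,0],[0,0,0,0,0,0,0],[0,0,0,0,0,0,0],[0,0,0,-1,0,0,0],[0,0,0,-1,0,0,0]]'
python3 -m handwheel '[[0,0,0,-1,0,0,0],[0,-1,0,-0.4,0,0,0],[0,-1,0,0,0,0,0],[0,0,0,0,0,0,0]]' | head -3
python3 - <<'E'
from h import *
import pickle
s=cam("wrist");o=get_obs();print(o['tool_pos']);cv2.imwrite("pics/w6.png",s["color"][:,:,::-1]);pickle.dump(s,open('w6.pkl','wb'))
to(.614,.373,.30,2.5)
E
```

```text
clock: 12.88
tool_pos: [0.6208, 0.2679, 0.2461]
orientation: [179.9, 0.2, 2.2]
force: [-11.7, 0.7, 5.0]
opening: 0.026
gripper_force: 30.0
clock: 13.5
tool_pos: [0.6227, 0.2679, 0.2962]
orientation: [180.0, 0.0, 2.2]
force: [0.8, 0.1, 0.5]
opening: 0.044
gripper_force: 0.0
clock: 14.0
tool_pos: [0.5715, 0.2659, 0.3317]
orientation: [-180.0, -0.0, 2.3]
[0.57230148 0.2661451  0.33152798]
turn z -0.04 then shift [ 1.85 -4.2   1.26]
```

View pics/w6.png

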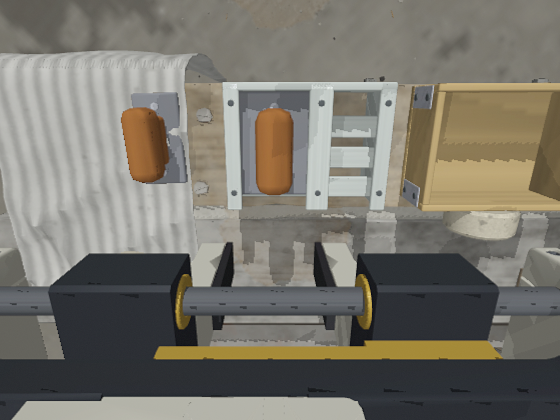

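The wide pad sits under the lips at the back stop. I'll get the narrow pad's pose from its visible right plate edge, (178,93)–(186,182).

Run:
```python
from h import *
import pickle
s=pickle.load(open('w6.pkl','rb'));g=cv2.cvtColor(s["color"],cv2.COLOR_RGB2GRAY).astype(float)
h=cv2.cvtColor(s["color"],cv2.COLOR_RGB2HSV)
P=[]
for r in range(98,180,3):
    d=g[r,168:196];e=168+np.argmax(np.abs(np.diff(d)))+.5;P.append((e,r))
W=np.array([onz(s,*p,.012)[:2] for p in P]);k=np.polyfit(W[:,0],W[:,1],1)
res=W[:,1]-np.polyval(k,W[:,0]);ok=np.abs(res-np.median(res))<.003;k=np.polyfit(W[ok,0],W[ok,1],1)
print('edge yaw',np.degrees(np.arctan(k[0])),ok.sum(),len(P),[p[0] for p in P])
m=cv2.inRange(h,(3,140,60),(16,255,255));m[:,220:]=0;c=max(cv2.findContours(m,0,2)[0],key=cv2.contourArea)
r=cv2.minAreaRect(c);print('bar',r,onz(s,*r[0],.05)[:2])
yc=lambda x:np.polyval(k,x)+.021/np.cos(np.arctan(k[0]))
x0=onz(s,155,94,.012)[0];x1=onz(s,165,183,.012)[0];print('x ends',x0,x1,'centre',(x0+x1)/2,yc((x0+x1)/2))
to((x0+x1)/2,yc((x0+x1)/2),.300,np.degrees(np.arctan(k[0])))
```

```text
edge yaw 4.14156473303749 18 28 [np.float64(178.5), np.float64(178.5), np.float64(178.5), np.float64(179.5), np.float64(179.5), np.float64(186.5), np.float64(179.5), np.float64(186.5), np.float64(186.5), np.float64(186.5), np.float64(186.5), np.float64(186.5), np.float64(171.5), np.float64(187.5), np.float64(169.5), np.float64(168.5), np.float64(183.5), np.float64(183.5), np.float64(184.5), np.float64(184.5), np.float64(185.5), np.float64(185.5), np.float64(185.5), np.float64(186.5), np.float64(186.5), np.float64(186.5), np.float64(187.5), np.float64(187.5)]
bar ((145.67568969726562, 144.05406188964844), (75.29473876953125, 41.42854309082031), 80.53767395019531) [0.61523499 0.37105262]
x ends 0.6542407102381953 0.5730464237063921 centre 0.6136435669722937 0.3721335536540278
turn z -0.31 then shift [ 1.96 -4.11  1.26]
```

```bash
python3 -m handwheel '[[0,0.38,-0.82,0,0,0,-0.2],[0,0.39,-0.82,0,0,0,0],[0,0.39,-0.82,0,0,0,0],[0,0.39,-0.82,0.2,0,0,0],[0,0.39,-0.82,1,0,0,0]]'|head -3
python3 -m handwheel '[[0,0,0,1,0,0,0],[0,0,0,0,0,0,0],[0,0,0,0,0,0,0]]'|head -3
python3 - <<'E'
from h import *
s=cam("wrist");o=get_obs();h=cv2.cvtColor(s["color"],cv2.COLOR_RGB2HSV);g=cv2.cvtColor(s["color"],cv2.COLOR_RGB2GRAY).astype(float)
m=cv2.inRange(h,(3,140,60),(16,255,255));m[:,340:]=0;m[:,:200]=0
c=max(cv2.findContours(m,0,2)[0],key=cv2.contourArea);print(cv2.minAreaRect(c),cv2.boundingRect(c))
for r in range(int(c[:,0,1].min()),int(c[:,0,1].max()),8):
    x=np.where(m[r]>0)[0];print(r,x.min(),x.max(),(x.min()+x.max())/2)
cv2.imwrite("pics/w7.png",s["color"][:,:,::-1]);to(.6136,.372,.207,3.4)
E
```

```text
clock: 14.68
tool_pos: [0.6169, 0.3722, 0.302]
orientation: [-179.9, -0.2, 3.4]
clock: 15.05
tool_pos: [0.616, 0.3711, 0.2767]
orientation: [-180.0, -0.1, 3.4]
((268.4402160644531, 225.4521484375), (85.1012954711914, 36.34595489501953), 88.87670135498047) (250, 183, 38, 86)
183 263 274 268.5
191 253 284 268.5
199 250 286 268.0
207 250 286 268.0
215 251 286 268.5
223 251 286 268.5
231 251 286 268.5
239 251 286 268.5
247 252 287 269.5
255 252 286 269.0
263 255 283 269.0
turn z 0.0 then shift [-0.09 -0.04  2.81]
```

```bash
python3 -m handwheel '[[0,-0.09,-0.13,0.8,0,0,0],[0,0,0,1,0,0,0],[0,0,0,1,0,0,0],[0,0,0,0,0,0,0]]'
python3 -m handwheel '[[-1,0,0,0,0,0,0],[-1,0,0,0,0,0,0],[-1,0,0,0,0,0,0],[-1,0,0,0,0,0,0],[-1,0,0,0,0,0,0]]'
```

```text
clock: 15.6
tool_pos: [0.6126, 0.3737, 0.2053]
orientation: [179.9, 0.1, 3.4]
force: [0.3, 0.2, 0.7]
opening: 0.0441
gripper_force: 0.0
clock: 16.23
tool_pos: [0.6132, 0.3745, 0.2076]
orientation: [-179.9, -0.1, 3.5]
force: [-1.4, -0.4, 6.4]
opening: 0.0259
gripper_force: 30.0
```

```bash
python3 -m handwheel '[[-1,0,0,-0.5,0,0,0],[-1,0,0,-1,0,0,0],[-1,0,0,-1,0,0,0],[-1,0,0,0,0,0,0.2],[-1,0,0,0,0,0,0]]'
python3 -m handwheel '[[-1,-0.9,0,0,0,0,0],[-1,-1,0,0,0,0,0],[-1,-1,0,0,0,0,0],[-1,-1,0,0,0,0,0],[-1,-0.5,0.5,0,0,0,0]]'|head -3
python3 -m handwheel '[[-1,0,1,0,0,0,0],[-1,0,1,0,0,0,0],[-1,0,1,0,0,0,0],[-1,0,1,0,0,0,0],[-1,0,1,0,0,0,0]]'
python3 -m handwheel '[[-1,0,1,0,0,0,0],[-1,0,0.4,0,0,0,0],[-1,0,0,0,0,0,0],[-1,0,0,0,0,0,0]]'
python3 - <<'E'
from h import *
to(.5040,.2008,.265,2.2)
E
```

```text
clock: 16.85
tool_pos: [0.6124, 0.374, 0.2679]
orientation: [180.0, 0.1, 2.2]
force: [-0.1, -1.3, -2.3]
opening: 0.0258
gripper_force: 30.0
clock: 17.48
tool_pos: [0.5019, 0.3574, 0.2672]
orientation: [179.9, 0.1, 2.3]
clock: 18.1
tool_pos: [0.5084, 0.2306, 0.2684]
orientation: [-180.0, -0.0, 2.2]
force: [0.2, -0.3, -1.4]
opening: 0.026
gripper_force: 30.0
clock: 18.6
tool_pos: [0.5098, 0.198, 0.2685]
orientation: [-180.0, -0.0, 2.2]
force: [0.5, 0.1, -1.7]
opening: 0.0262
gripper_force: 30.0
turn z 0.01 then shift [-0.23 -0.12  0.14]
```

```bash
python3 -m handwheel '[[-1,-0.24,-0.12,0.15,0,0,0],[-1,0,0,0,0,0,0],[-1,0,0,0,0,0,0]]'|head -3
cat > chk.py <<'E'
from h import *
s=cam("wrist");o=get_obs()
g=cv2.GaussianBlur(cv2.cvtColor(s["color"],cv2.COLOR_RGB2GRAY),(3,3),0).astype(float)
R=Rot.from_euler('xyz',o['orientation'],degrees=True).as_matrix()
def edge(r,a,b):
    d=np.abs(np.diff(g[r-1:r+2,a:b].mean(0)));return a+d.argmax()+.5
def ty(u,v,z): return (R.T@(onz(s,u,v,z)-o['tool_pos']))[:2]
# predicted lip edges from rack model
c=np.array([.61754,.24069]);a=np.radians(2.2);Q=np.array([[np.cos(a),-np.sin(a)],[np.sin(a),np.cos(a)]])
for mx in (-.045,-.049,-.02):
    for my in (0,-.018,-.053,-.065):
        X=np.r_[c+Q@[mx,my],.061];u,v=proj(s,X);u0=int(u);e=edge(int(v),u0-9,u0+10);print(mx,my,round(u,1),round(v,1),e,(ty(e,v,.061)*1000).round(1))
zz=o['tool_pos'][2]-.195
for r in (190,205,220,235):
    L=[edge(r,*w) for w in((226,250),(298,322))];print(r,L,[(ty(u,r,zz)*1000).round(1).tolist() for u in L])
col=g[:,262];print('plate front row',[r for r in range(150,200) if abs(col[r+1]-col[r-1])>15])
cv2.imwrite("pics/w8.png",s["color"][:,:,::-1])
E
python3 chk.py
```

```text
clock: 18.98
tool_pos: [0.5033, 0.2007, 0.2646]
orientation: [180.0, 0.0, 2.3]
-0.045 0 208.9 120.8 209.5 [ 70.6 -35.2]
-0.045 -0.018 241.4 120.9 240.5 [ 70.6 -18. ]
-0.045 -0.053 304.4 121.0 304.5 [70.5 17.5]
-0.045 -0.065 326.0 121.0 324.5 [70.5 28.6]
-0.049 0 209.4 128.2 210.5 [ 66.6 -34.9]
-0.049 -0.018 241.6 128.2 240.5 [ 66.6 -18.1]
-0.049 -0.053 304.1 128.3 304.5 [66.5 17.7]
-0.049 -0.065 325.6 128.3 323.5 [66.5 28.3]
-0.02 0 206.1 72.4 207.5 [ 95.6 -34.8]
-0.02 -0.018 240.0 72.4 239.5 [ 95.6 -17.8]
-0.02 -0.053 305.8 72.6 306.5 [95.5 17.8]
-0.02 -0.065 328.4 72.6 326.5 [95.5 28.5]
190 [np.float64(237.5), np.float64(315.5)] [[33.1, -20.0], [33.2, 24.1]]
205 [np.float64(236.5), np.float64(317.5)] [[24.2, -20.9], [24.2, 25.6]]
220 [np.float64(236.5), np.float64(315.5)] [[15.0, -21.2], [15.0, 24.8]]
235 [np.float64(245.5), np.float64(300.5)] [[5.5, -16.2], [5.5, 16.3]]
plate front row [158, 159, 161, 162, 163, 164, 169, 170, 172, 173, 174, 177]
```

```bash
python3 -m handwheel '[[-1,0,-0.02,0.35,0,0,0],[-1,0,0,0.34,0,0,0],[-1,0,0,0,0,0,0],[-1,0.4,0,0,0,0,0],[-1,0.4,0,0,0,0,0]]'
python3 -m handwheel '[[-1,0.4,0,0,0,0,0],[-1,0.4,0,0,0,0,0],[-1,0,0,0,0,0,0]]'
```

```text
clock: 19.65
tool_pos: [0.5244, 0.2018, 0.2478]
orientation: [-180.0, -0.0, 2.3]
force: [-0.3, 0.7, -1.5]
opening: 0.0259
gripper_force: 30.0
clock: 20.02
tool_pos: [0.5442, 0.2024, 0.2472]
orientation: [180.0, -0.0, 2.2]
force: [-0.8, -0.1, -2.1]
opening: 0.0258
gripper_force: 30.0
```

```bash
python3 -m handwheel '[[-1,0.4,0,0,0,0,0],[-1,0.4,0,0,0,0,0],[-1,0,0,0,0,0,0]]'
python3 -m handwheel '[[-1,0.4,0,0,0,0,0],[-1,0.4,0,0,0,0,0],[-1,0.4,0,0,0,0,0],[-1,0,0,0,0,0,0]]'
```

```text
clock: 20.4
tool_pos: [0.5642, 0.2032, 0.2473]
orientation: [-180.0, -0.0, 2.2]
force: [-0.5, -0.3, -2.8]
opening: 0.026
gripper_force: 30.0
clock: 20.9
tool_pos: [0.5942, 0.2043, 0.2472]
orientation: [180.0, -0.0, 2.2]
force: [-0.0, 0.2, -1.1]
opening: 0.0261
gripper_force: 30.0
```

```bash
python3 -m handwheel '[[-1,0.4,0,0,0,0,0],[-1,0.35,0,0,0,0,0],[-1,0.1,0,0,0,0,0],[-1,0,0,0,0,0,0]]'
python3 -m handwheel '[[-1,0.08,0,0.04,0,0,0],[-1,0,0,0,0,0,0]]'
python3 -m handwheel '[[-1,0.08,0,0.02,0,0,0],[-1,0,0,0,0,0,0]]'
python3 -m handwheel '[[-1,0.08,0,0,0,0,0],[-1,0,0,0,0,0,0]]'
```

```text
clock: 21.4
tool_pos: [0.6147, 0.2051, 0.2472]
orientation: [180.0, 0.0, 2.2]
force: [-0.7, -0.1, -1.7]
opening: 0.0255
gripper_force: 30.0
clock: 21.65
tool_pos: [0.6165, 0.2053, 0.2463]
orientation: [180.0, 0.0, 2.2]
force: [-0.3, 0.0, -1.9]
opening: 0.0255
gripper_force: 30.0
clock: 21.9
tool_pos: [0.6187, 0.2053, 0.2459]
orientation: [-180.0, -0.0, 2.2]
force: [-0.1, 0.6, -1.6]
opening: 0.0259
gripper_force: 30.0
clock: 22.15
tool_pos: [0.6206, 0.2054, 0.2459]
orientation: [180.0, 0.0, 2.2]
force: [-0.1, -0.4, -1.3]
opening: 0.0257
gripper_force: 30.0
```

```bash
python3 -m handwheel '[[-1,0.08,0,0,0,0,0],[-1,0,0,0,0,0,0]]'|sed -n '2p;4p'
python3 -m handwheel '[[-1,0.08,0,0,0,0,0],[-1,0,0,0,0,0,0]]'|sed -n '2p;4p'
```

```text
tool_pos: [0.6214, 0.2053, 0.2457]
force: [-7.3, 1.0, 3.5]
tool_pos: [0.6221, 0.2054, 0.2458]
force: [-14.9, 2.5, 8.8]
```

Home against the stop. I'll release, lift, back off, and go to a survey pose over the other items.

```bash
python3 -m handwheel '[[-0.1,0,0,0,0,0,0],[-0.1,0,0,0,0,0,0],[-0.1,0,0,0,0,0,0],[-0.1,0,0,-1,0,0,0],[-0.1,0,0,-1,0,0,0]]'|sed -n '2p;5p'
python3 -m handwheel '[[0,0,0,-1,0,0,0],[1,-0.3,0.8,-1,0,0,0.37],[1,-0.5,1,-1,0,0,0],[1,-0.5,1,-1,0,0,0],[1,-0.5,1,-0.4,0,0,0]]'|head -3
python3 -m handwheel '[[1,-0.5,1,0,0,0,0],[1,-0.5,1,0,0,0,0],[1,0,1,0,0,0,0],[1,0,1,0,0,0,0],[1,0,1,0,0,0,0]]'|head -3
python3 -m handwheel '[[1,0,1,0,0,0,0],[1,0,1,0,0,0,0],[1,0,1,0,0,0,0],[1,0,0,0,0,0,0],[1,0,0,0,0,0,0]]'|head -3
python3 - <<'E'
from h import *
import pickle
s=cam("wrist");o=get_obs();print(o['tool_pos'],o['orientation'],o['joint_pos']);cv2.imwrite("pics/w9.png",s["color"][:,:,::-1]);pickle.dump(s,open('w9.pkl','wb'))
E
```

```text
tool_pos: [0.6248, 0.2054, 0.2962]
opening: 0.0393
clock: 23.9
tool_pos: [0.5802, 0.1093, 0.4075]
orientation: [-179.9, -0.1, 0.0]
clock: 24.52
tool_pos: [0.5547, -0.0163, 0.4049]
orientation: [180.0, 0.1, 0.0]
clock: 25.15
tool_pos: [0.555, -0.09, 0.4052]
orientation: [180.0, 0.1, -0.0]
[ 0.55515847 -0.08965071  0.40542226] [-1.79997997e+02  4.35979159e-02  7.59573095e-03] [ 1.07648428e+01  9.96667170e+00 -1.36767879e+01 -1.10282109e-02
 -6.63989986e+01  7.92471713e+01]
```

View pics/w9.png

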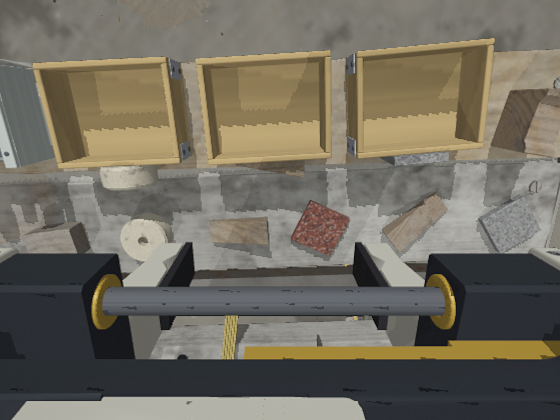

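The survey shows the bob bin (36–188), wedge bin (197–330) and tile bin (348–492) across the top. Below them are a bob (144,240), wedge 1 (239,233), the red tile (320,228), wedge 2 (415,223) and the grey tile (510,222). I'll segment these with GrabCut and fit the bins.

```bash
cat >> h.py <<'E'
def seg(s,xy,half,z):
    "grabCut round a world point; gives centre, long-axis angle(world deg), sizes mm"
    im=s["color"][:,:,::-1].copy()
    C=np.array([proj(s,(xy[0]+a*half,xy[1]+b*half,z)) for a in(-1,1) for b in(-1,1)])
    x0,y0=np.maximum(C.min(0).astype(int),0);x1,y1=C.max(0).astype(int)
    x1,y1=min(x1,559),min(y1,419)
    p=30;X0,Y0=max(x0-p,0),max(y0-p,0);sub=im[Y0:y1+p,X0:x1+p].copy()
    m=np.zeros(sub.shape[:2],np.uint8)
    cv2.grabCut(sub,m,(int(x0-X0),int(y0-Y0),int(x1-x0),int(y1-y0)),np.zeros((1,65)),np.zeros((1,65)),6,cv2.GC_INIT_WITH_RECT)
    b=np.where((m==1)|(m==3),255,0).astype(np.uint8);b=cv2.morphologyEx(b,cv2.MORPH_OPEN,np.ones((3,3)))
    c=max(cv2.findContours(b,0,2)[0],key=cv2.contourArea)[:,0]+[X0,Y0]
    W=np.array([onz(s,*q,z)[:2] for q in c],np.float32)
    r=cv2.minAreaRect(W);B=cv2.boxPoints(r);e=[B[1]-B[0],B[2]-B[1]];l=max(e,key=np.linalg.norm)
    an=np.degrees(np.arctan2(l[1],l[0]))%180
    return np.array(r[0]).round(4),round(float(an),1),sorted([round(float(v)*1000,1) for v in r[1]]),c
def fit(M,W):
    M,W=np.array(M,float),np.array(W);mc,wc=M.mean(0),W.mean(0);U,_,Vt=np.linalg.svd((M-mc).T@(W-wc));R=Vt.T@U.T;c=wc-R@mc
    return c.round(4),round(float(np.degrees(np.arctan2(R[1,0],R[0,0]))),1),((M@R.T+c-W)*1000).round(1).tolist()
E
python3 - <<'E'
from h import *
import pickle
s=pickle.load(open('w9.pkl','rb'));v=s["color"][:,:,::-1].copy()
for n,L in dict(bob=[(36,64),(172,56),(188,162),(58,168)],wedge=[(197,58),(330,52),(330,160),(204,165)],tile=[(348,48),(493,40),(488,150),(357,156)]).items():
    print(n,fit([(.052,.065),(.052,-.065),(-.052,-.065),(-.052,.065)],[onz(s,*p,.052)[:2] for p in L]))
for n,p,h,z in(('bobR',(144,240),.042,.02),('wedge1',(239,233),.048,.011),('red',(320,228),.045,.008),('wedge2',(415,223),.045,.011),('grey',(510,222),.045,.008)):
    w=onz(s,*p,z)[:2];c,a,sz,k=seg(s,w,h,z);print(n,w.round(3),c,a,sz);cv2.drawContours(v,[k],-1,(0,255,0),1)
cv2.imwrite('pics/w9s.png',cv2.resize(v[175:275,80:560],None,fx=1.6,fy=1.6))
E
```

```text
bob (array([0.622 , 0.0699]), 2.5, [[1.7, -0.1], [0.5, 1.1], [-1.4, 3.5], [-0.8, -4.5]])
wedge (array([ 0.6254, -0.0823]), 2.0, [[0.6, 2.1], [-0.1, -1.2], [-0.7, 0.8], [0.1, -1.7]])
tile (array([ 0.6351, -0.2372]), 5.2, [[-2.1, -6.7], [2.8, -0.4], [2.4, 6.6], [-3.1, 0.6]])
bobR [0.47  0.071] [0.4697 0.0637] 90.0 [57.1, 72.7]
wedge1 [ 0.476 -0.047] [ 0.4679 -0.0485] 93.8 [56.6, 75.3]
red [ 0.481 -0.15 ] [ 0.4762 -0.1494] 155.1 [62.3, 67.2]
wedge2 [ 0.489 -0.268] [ 0.4898 -0.2645] 140.0 [47.9, 87.6]
grey [ 0.489 -0.389] [ 0.4831 -0.3863] 125.5 [66.1, 67.2]
```

GrabCut inflates the outlines with shadow, so I'll use the corner pixels I read for the grasp poses.

Run:
```python
from h import *
import pickle
s=pickle.load(open('w9.pkl','rb'))
for n,L,z in(('grey',[(478,217),(523,193),(541,225),(503,253)],.01),('red',[(311,200),(350,213),(331,256),(291,237)],.01),('wedge2',[(383,233),(433,194),(447,212),(401,254)],.012),('wedge1',[(209,220),(267,217),(269,248),(212,244)],.012)):
    W=np.array([onz(s,*p,z)[:2] for p in L]);e=np.roll(W,-1,0)-W
    print(n,W.mean(0).round(4),np.degrees(np.arctan2(e[:,1],e[:,0])).round(1)%180,(np.linalg.norm(e,axis=1)*1000).round(0))
    c=W.mean(0)
to(.488,-.39,.25,0)
```

```text
grey [ 0.4896 -0.389 ] [122.6  37.9 134.8  40.2] [58. 53. 55. 65.]
red [ 0.4836 -0.1502] [ 70.9 161.   62.8 154.3] [52. 63. 59. 55.]
wedge2 [ 0.4887 -0.2683] [132.8  41.9 139.1  41.8] [75. 31. 76. 39.]
wedge1 [ 0.477  -0.0474] [93.1  3.1 85.6  3.2] [72. 42. 73. 33.]
turn z 0.0 then shift [-2.69 12.01  6.22]
```

```bash
python3 -m handwheel '[[1,-0.22,1,0.4,0,0,0],[1,-0.22,1,0.4,0,0,0],[1,-0.22,1,0.4,0,0,0],[1,-0.22,1,0.4,0,0,0],[1,-0.22,1,0.4,0,0,0]]'|head -3
python3 -m handwheel '[[1,-0.22,1,0.4,0,0,0],[1,-0.22,1,0.4,0,0,0],[1,-0.22,1,0.4,0,0,0],[1,-0.22,1,0.4,0,0,0],[1,-0.22,1,0.4,0,0,0]]'|head -3
python3 -m handwheel '[[1,-0.22,1,0.4,0,0,0],[1,-0.22,1,0.4,0,0,0],[1,0,0,0,0,0,1],[1,0,0,0,0,0,1],[1,0,0,0,0,0,1]]'|head -3
python3 -m handwheel '[[1,0,0,0,0,0,1],[1,0,0,0,0,0,1],[1,0,0,0,0,0,1],[1,0,0,0,0,0,1],[1,0,0,0,0,0,1]]'|head -3
python3 -m handwheel '[[1,0,0,0,0,0,0.67],[1,0,0,0,0,0,0],[1,0,0,0,0,0,0]]'|head -3
python3 - <<'E'
from h import *
s=cam("wrist");cv2.imwrite('pics/w10.png',s["color"][:,:,::-1]);to(.4896,-.389,.181,-52)
c,a,sz,k=seg(s,(.489,-.389),.048,.008);print(c,a,sz)
E
```

```text
clock: 25.82
tool_pos: [0.5279, -0.2148, 0.3555]
orientation: [-180.0, -0.0, 0.1]
clock: 26.45
tool_pos: [0.5006, -0.3398, 0.3055]
orientation: [-180.0, 0.0, 0.1]
clock: 27.08
tool_pos: [0.4898, -0.3892, 0.2856]
orientation: [-180.0, 0.0, -18.1]
clock: 27.7
tool_pos: [0.4899, -0.389, 0.2857]
orientation: [180.0, 0.0, -48.1]
clock: 28.08
tool_pos: [0.4897, -0.3894, 0.2859]
orientation: [180.0, 0.0, -51.9]
turn z 0.01 then shift [-0.02 -0.01  4.19]
[ 0.4997 -0.3777] 92.3 [125.4, 142.1]
```

View pics/w10.png

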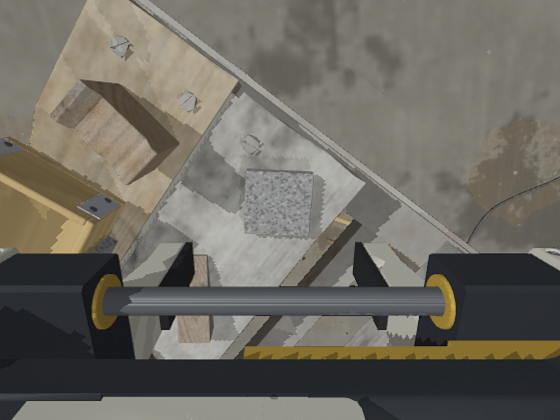

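The grey tile is square to the tool at columns 245–313, rows 168–240. I'll shift +4 mm in tool y and grasp.

```bash
python3 -m handwheel '[[1,0,0.16,1,0,0,0],[1,0,0,1,0,0,0],[1,0,0,1,0,0,0],[1,0,0,0.8,0,0,0],[1,0,0,0.38,0,0,0]]'|sed -n '2p;4p'
python3 -m handwheel '[[-1,0,0,0,0,0,0],[-1,0,0,0,0,0,0],[-1,0,0,0,0,0,0],[-1,0,0,0,0,0,0],[-1,0,0,0,0,0,0]]'|tail -4
python3 -m handwheel '[[-1,0,0,0,0,0,0],[-1,0,0,0,0,0,0],[-1,0,0,-0.5,0,0,0],[-1,0,0,-1,0,0,0],[-1,0,0,-1,0,0,0]]'|tail -5
python3 -m handwheel '[[-1,0,0,-1,0,0,-1],[-1,0,0,0,0,0,-1],[-1,0,0,0,0,0,-1],[-1,0,0,0,0,0,-1],[-1,0,0,0,0,0,-1]]'|tail -5
python3 -m handwheel '[[-1,0,0,0,0,0,-1],[-1,0,0,0,0,0,-1],[-1,0,0,0,0,0,-1],[-1,0,0,0,0,0,-1],[-1,0,0,0,0,0,0]]'|tail -5
python3 -c "
from h import *
to(.635,-.237,.26,2.2)"
```

```text
tool_pos: [0.4861, -0.392, 0.1802]
force: [-0.1, 0.4, 1.0]
orientation: [-180.0, -0.1, -52.0]
force: [-0.1, 0.9, 5.0]
opening: 0.0557
gripper_force: 29.7
tool_pos: [0.4862, -0.3922, 0.2448]
orientation: [180.0, 0.0, -52.0]
force: [0.5, -0.4, -0.8]
opening: 0.0557
gripper_force: 29.8
tool_pos: [0.4862, -0.3922, 0.2694]
orientation: [-180.0, 0.0, -21.8]
force: [-0.6, -0.4, -1.0]
opening: 0.0556
gripper_force: 29.8
tool_pos: [0.4862, -0.3922, 0.2693]
orientation: [-180.0, -0.0, 1.9]
force: [0.1, 0.2, -0.5]
opening: 0.0553
gripper_force: 29.8
turn z -0.04 then shift [ 6.19 -5.97  0.37]
```

```bash
python3 -m handwheel '[[-1,0.88,-0.85,0,0,0,0],[-1,0.88,-0.85,0,0,0,0],[-1,0.88,-0.85,0,0,0,0],[-1,0.88,-0.85,0,0,0,0],[-1,0.88,-0.85,0,0,0,0]]'|tail -2
python3 -m handwheel '[[-1,0.88,-0.85,0,0,0,0],[-1,0.88,-0.85,0.5,0,0,0],[-1,0,0,0.8,0,0,0],[-1,0,0,0,0,0,0]]'
python3 -m handwheel '[[0.7,0,0,0,0,0,0],[0.7,0,0,0,0,0,0],[0.7,0,0,0,0,0,0],[0.7,0,0,-1,0,0,0],[1,0,0,-1,0,0,0]]'|tail -5
python3 - <<'E'
from h import *
o=get_obs();print(o['tool_pos']);to(.4836,-.1502,.285,-25)
E
```

```text
opening: 0.0554
gripper_force: 29.8
clock: 32.38
tool_pos: [0.6345, -0.2375, 0.2338]
orientation: [-179.9, 0.3, 1.9]
force: [0.4, -0.5, -0.6]
opening: 0.0555
gripper_force: 29.8
tool_pos: [0.6349, -0.2384, 0.2873]
orientation: [180.0, 0.0, 2.0]
force: [0.3, 0.4, 0.0]
opening: 0.0801
gripper_force: 0.0
[ 0.63494998 -0.23841513  0.28727266]
turn z 4.49 then shift [-6.98 -0.64  0.09]
```

```bash
python3 -m handwheel '[[1,0,0,0,0,0,1],[1,0,0,0,0,0,1],[1,0,0,0,0,0,1],[1,0,0,0,0,0,1],[1,0,0,0,0,0,0.17]]'|sed -n 3p
python3 -m handwheel '[[1,-0.99,-0.13,0,0,0,0],[1,-0.99,-0.13,0,0,0,0],[1,-0.99,-0.13,0,0,0,0],[1,-0.99,-0.13,0,0,0,0],[1,-0.99,-0.13,0,0,0,0]]'|sed -n 2p
python3 -m handwheel '[[1,-0.99,-0.13,0,0,0,0],[1,-0.99,-0.13,0,0,0,0],[1,0,0,0,0,0,0],[1,0,0,0,0,0,0]]'|sed -n 2p
python3 - <<'E'
from h import *
s=cam("wrist");cv2.imwrite('pics/w11.png',s["color"][:,:,::-1])
h=cv2.cvtColor(s["color"],cv2.COLOR_RGB2HSV)
m=cv2.inRange(h,(0,80,30),(8,255,200))|cv2.inRange(h,(172,80,30),(180,255,200));m=cv2.morphologyEx(m,cv2.MORPH_CLOSE,np.ones((7,7)));m=cv2.morphologyEx(m,cv2.MORPH_OPEN,np.ones((5,5)))
c=max(cv2.findContours(m,0,2)[0],key=cv2.contourArea)
W=np.array([onz(s,*q,.008)[:2] for q in c[:,0]],np.float32);r=cv2.minAreaRect(W);print(r,cv2.minAreaRect(c))
for a in (r[2],r[2]-90): print(a); to(*r[0],.1805,a)
E
```

```text
orientation: [-180.0, -0.0, -23.1]
tool_pos: [0.5268, -0.1746, 0.2868]
tool_pos: [0.4851, -0.1496, 0.287]
((0.4806235730648041, -0.15023311972618103), (0.05522966757416725, 0.05705348029732704), 65.42030334472656) ((275.262939453125, 205.08633422851562), (66.24890899658203, 63.62519073486328), 1.7899105548858643)
65.42030334472656
turn z -14.73 then shift [-0.1  -0.16  4.25]
-24.579696655273438
turn z 0.27 then shift [-0.16  0.1   4.25]
```

The red tile mask is clean, 55×57 mm. I'll grasp with a reduced opening to stay clear of wedge 1.

```bash
python3 -m handwheel '[[0.64,-0.16,0.1,1,0,0,0.27],[0.64,0,0,1,0,0,0],[0.64,0,0,1,0,0,0],[0.64,0,0,0.8,0,0,0],[0.64,0,0,0.45,0,0,0]]'|sed -n '2p;4,5p'
python3 -m handwheel '[[-1,0,0,0,0,0,0],[-1,0,0,0,0,0,0],[-1,0,0,0,0,0,0],[-1,0,0,0,0,0,0],[-1,0,0,0,0,0,0]]'|tail -3
python3 -m handwheel '[[-1,0,0,-0.5,0,0,0],[-1,0,0,-1,0,0,0],[-1,0,0,-1,0,0,0],[-1,0,0,-0.8,0,0,-1],[-1,0,0,0,0,0,-1]]'|tail -5
python3 -m handwheel '[[-1,0,0,0,0,0,-1],[-1,0,0,0,0,0,-1],[-1,0,0,0,0,0,-0.45],[-1,0,0,0,0,0,0]]'|tail -5
python3 -c "
from h import *
to(.635,-.237,.26,2.2)"
```

```text
tool_pos: [0.4802, -0.1505, 0.1789]
force: [-0.3, -0.4, -0.0]
opening: 0.0715
force: [-0.6, 0.2, 0.9]
opening: 0.0553
gripper_force: 30.0
tool_pos: [0.4804, -0.1502, 0.2653]
orientation: [-179.9, -0.2, -12.4]
force: [0.3, 0.2, -1.4]
opening: 0.0553
gripper_force: 30.0
tool_pos: [0.4798, -0.1502, 0.2634]
orientation: [-180.0, -0.0, 2.0]
force: [-0.8, 0.0, -0.6]
opening: 0.0555
gripper_force: 30.0
turn z -0.03 then shift [6.07 3.71 0.14]
```

```bash
python3 -m handwheel '[[-1,0.87,0.53,0,0,0,0],[-1,0.87,0.53,0,0,0,0],[-1,0.87,0.53,0,0,0,0],[-1,0.87,0.53,0,0,0,0],[-1,0.87,0.53,0,0,0,0]]'|tail -2
python3 -m handwheel '[[-1,0.87,0.53,0,0,0,0],[-1,0.87,0.53,0.3,0,0,0],[-1,0,0,0.8,0,0,0],[-1,0,0,0,0,0,0]]'
python3 -m handwheel '[[0.7,0,0,0,0,0,0],[0.7,0,0,0,0,0,0],[0.7,0,0,0,0,0,0],[0.7,0,0,-1,0,0,0],[0.7,0,0,-1,0,0,0]]'|tail -5
python3 - <<'E'
from h import *
s=cam("wrist");cv2.imwrite('pics/w12.png',s["color"][:,:,::-1])
to(.4887,-.2683,.285,-42);to(.4887,-.2683,.285,48)
E
```

```text
opening: 0.0554
gripper_force: 30.0
clock: 38.3
tool_pos: [0.6346, -0.2375, 0.2335]
orientation: [-180.0, 0.2, 2.0]
force: [0.3, -0.3, -0.9]
opening: 0.0556
gripper_force: 30.0
tool_pos: [0.6353, -0.2374, 0.286]
orientation: [180.0, 0.0, 2.1]
force: [-0.8, 0.1, 0.3]
opening: 0.0744
gripper_force: 0.0
turn z 7.35 then shift [-3.57  4.86  0.21]
turn z -7.65 then shift [-4.86 -3.57  0.21]
```

```bash
python3 -m handwheel '[[0.5,0,0,0,0,0,1],[0.5,0,0,0,0,0,1],[0.5,0,0,0,0,0,1],[0.5,0,0,0,0,0,1],[0.5,0,0,0,0,0,1]]'|sed -n 3p
python3 -m handwheel '[[0.5,0,0,0,0,0,1],[0.5,0,0,0,0,0,1],[0.5,0,0,0,0,0,0.5],[0.5,-0.69,0.98,0,0,0,0],[0.5,-0.69,0.98,0,0,0,0]]'|sed -n 2p
python3 -m handwheel '[[0.5,-0.69,0.98,0,0,0,0],[0.5,-0.69,0.98,0,0,0,0],[0.5,-0.69,0.98,0,0,0,0],[0.5,0,0,0,0,0,0],[0.5,0,0,0,0,0,0]]'|sed -n '2,3p'
python3 - <<'E'
from h import *
s=cam("wrist");im=s["color"];cv2.imwrite('pics/w13.png',im[:,:,::-1])
h=cv2.cvtColor(im,cv2.COLOR_RGB2HSV)
u,v=proj(s,(.4887,-.2683,.011));print(u,v,h[int(v)-3:int(v)+4:3,int(u)-8:int(u)+9:4].reshape(-1,3).tolist())
print('bench',[h[int(v),int(u)+d].tolist() for d in(-60,-45,45,60)])
m=cv2.inRange(h,(6,50,60),(20,160,230));m[:, :190]=0;m[:,360:]=0;m[250:]=0
m=cv2.morphologyEx(cv2.morphologyEx(m,cv2.MORPH_CLOSE,np.ones((5,5))),cv2.MORPH_OPEN,np.ones((5,5)))
for c in cv2.findContours(m,0,2)[0]:
    if cv2.contourArea(c)>500:
        W=np.array([onz(s,*q,.011)[:2] for q in c[:,0]],np.float32);print(cv2.minAreaRect(c),cv2.minAreaRect(W))
to(.4887,-.2683,.181,-43)
E
```

```text
orientation: [-180.0, -0.0, -28.1]
tool_pos: [0.5761, -0.2498, 0.2853]
tool_pos: [0.4892, -0.2684, 0.2859]
orientation: [-180.0, -0.1, -42.9]
272.85704615458894 204.13360086775495 [[17, 37, 157], [17, 36, 163], [16, 35, 154], [17, 43, 159], [16, 45, 159], [16, 36, 169], [17, 36, 161], [16, 36, 158], [18, 41, 156], [17, 45, 157], [17, 31, 165], [17, 38, 155], [18, 37, 165], [16, 46, 151], [17, 46, 149]]
bench [[21, 13, 134], [30, 10, 131], [25, 9, 166], [35, 9, 168]]
((273.3999938964844, 163.6999969482422), (26.162952423095703, 26.7286376953125), 8.130102157592773) ((0.5132463574409485, -0.2918829023838043), (0.021226705983281136, 0.02164393849670887), 38.32453918457031)
((261.5, 72.0), (144.0, 143.0), 90.0) ((0.601306140422821, -0.32771119475364685), (0.07161430269479752, 0.14312157034873962), 2.2453784942626953)
turn z 0.01 then shift [-0.02  0.02  4.18]
```

```bash
cat >> h.py <<'E'
def wedge(s,xy,half=75,save=None):
    h=cv2.cvtColor(cv2.GaussianBlur(s["color"],(3,3),0),cv2.COLOR_RGB2HSV)
    u,v=map(int,proj(s,(*xy,.011)));m=cv2.inRange(h,(8,24,70),(24,140,230))
    k=np.zeros_like(m);k[max(v-half,0):min(v+half,250),max(u-half,0):u+half]=255;m&=k
    m=cv2.morphologyEx(cv2.morphologyEx(m,cv2.MORPH_CLOSE,np.ones((5,5))),cv2.MORPH_OPEN,np.ones((5,5)))
    for c in cv2.findContours(m,0,2)[0]:
        if cv2.contourArea(c)>600:
            W=np.array([onz(s,*q,.011)[:2] for q in c[:,0]],np.float32);print(cv2.boundingRect(c),np.round(cv2.minAreaRect(c)[2],1),[np.round(x,4) for x in cv2.minAreaRect(W)])
E
python3 - <<'E'
from h import *
s=cam("wrist");wedge(s,(.4887,-.2683))
E
```

```text
(250, 149, 48, 101) 7.9 [array([ 0.4898, -0.2694]), array([0.031 , 0.0873]), np.float64(39.4813)]
```

```bash
python3 -m handwheel '[[0.5,0,0.03,1,0,0,0.9],[0.5,0,0,1,0,0,0],[0.5,0,0,1,0,0,0],[0.5,0,0,0.8,0,0,0],[0.5,0,0,0.4,0,0,0]]'|sed -n '2p;4,5p'
python3 -m handwheel '[[-1,0,0,0,0,0,0],[-1,0,0,0,0,0,0],[-1,0,0,0,0,0,0],[-1,0,0,0,0,0,0],[-1,0,0,0,0,0,0]]'|tail -4
python3 -m handwheel '[[-1,0,0,0,0,0,0],[-1,0,0,0,0,0,0],[-1,0,0,-0.5,0,0,0],[-1,0,0,-1,0,0,0],[-1,0,0,-1,0,0,0]]'|tail -5
python3 -m handwheel '[[-1,0,0,-0.9,0,0,1],[-1,0,0,0,0,0,1],[-1,0,0,0,0,0,1],[-1,0,0,0,0,0,1],[-1,0,0,0,0,0,1]]'|tail -5
python3 -m handwheel '[[-1,0,0,0,0,0,1],[-1,0,0,0,0,0,0.6],[-1,0,0,0,0,0,0]]'|tail -5
python3 -c "
from h import *
to(.605,-.083,.26,-88)"
```

```text
tool_pos: [0.4886, -0.2687, 0.1788]
force: [0.9, -0.2, -0.6]
opening: 0.0653
orientation: [-180.0, -0.0, -48.3]
force: [0.0, 0.6, 3.1]
opening: 0.0297
gripper_force: 29.8
tool_pos: [0.4881, -0.2689, 0.2437]
orientation: [180.0, 0.0, -48.4]
force: [0.0, -0.1, -0.2]
opening: 0.0297
gripper_force: 29.8
tool_pos: [0.4881, -0.2689, 0.2658]
orientation: [-180.0, -0.0, -78.6]
force: [0.7, 0.7, -0.3]
opening: 0.0298
gripper_force: 29.8
tool_pos: [0.4881, -0.2689, 0.2656]
orientation: [-180.0, -0.0, -87.9]
force: [-0.3, 0.3, -0.5]
opening: 0.0298
gripper_force: 29.8
turn z 0.01 then shift [-7.27 -4.93  0.22]
```

```bash
python3 -m handwheel '[[-1,-0.91,-0.62,0,0,0,0],[-1,-0.91,-0.62,0,0,0,0],[-1,-0.91,-0.62,0,0,0,0],[-1,-0.91,-0.62,0,0,0,0],[-1,-0.91,-0.62,0,0,0,0]]'|tail -2
python3 -m handwheel '[[-1,-0.91,-0.62,0,0,0,0],[-1,-0.91,-0.62,0.2,0,0,0],[-1,-0.9,-0.6,0.5,0,0,0],[-1,0,0,0.6,0,0,0],[-1,0,0,0,0,0,0]]'
python3 -m handwheel '[[0,0,0,0,0,0,0],[0,0,0,0,0,0,0],[0,0,0,0,0,0,0],[0.3,0,0,-1,0,0,0],[0.5,0,0,-1,0,0,0]]'|tail -5
python3 - <<'E'
from h import *
s=cam("wrist");cv2.imwrite('pics/w14.png',s["color"][:,:,::-1])
to(.477,-.0474,.285,-90)
E
```

```text
opening: 0.0298
gripper_force: 29.8
clock: 45.08
tool_pos: [0.6049, -0.0827, 0.2313]
orientation: [179.9, -0.0, -87.9]
force: [-0.2, -0.3, -0.0]
opening: 0.0297
gripper_force: 29.8
tool_pos: [0.605, -0.0831, 0.2832]
orientation: [180.0, -0.0, -88.0]
force: [0.2, -0.2, 0.2]
opening: 0.0584
gripper_force: 0.0
turn z 0.35 then shift [-1.43  5.16  0.09]
```

```bash
python3 -m handwheel '[[0.5,-0.24,0.86,0,0,0,0.35],[0.5,-0.24,0.86,0,0,0,0],[0.5,-0.24,0.86,0,0,0,0],[0.5,-0.24,0.86,0,0,0,0],[0.5,-0.24,0.86,0,0,0,0]]'|sed -n 2p
python3 -m handwheel '[[0.5,-0.24,0.86,0,0,0,0],[0.5,0,0,0,0,0,0],[0.5,0,0,0,0,0,0]]'|sed -n 2,3p
python3 - <<'E'
from h import *
s=cam("wrist");wedge(s,(.477,-.0474));cv2.imwrite('pics/w15.png',s["color"][:,:,::-1]);to(.477,-.0474,.181,-90)
E
```

```text
tool_pos: [0.4966, -0.0536, 0.2829]
tool_pos: [0.4764, -0.0475, 0.2831]
orientation: [-179.9, 0.0, -90.0]
(250, 160, 42, 85) 85.2 [array([ 0.477 , -0.0483]), array([0.0313, 0.0732]), np.float64(4.699)]
turn z -0.01 then shift [-0.01 -0.02  4.08]
```

```bash
python3 -m handwheel '[[0.5,0,0,1,0,0,-0.6],[0.5,0,0,1,0,0,0],[0.5,0,0,1,0,0,0],[0.5,0,0,0.8,0,0,0],[0.5,0,0,0.3,0,0,0]]'|sed -n '2p;4,5p'
python3 -m handwheel '[[-1,0,0,0,0,0,0],[-1,0,0,0,0,0,0],[-1,0,0,0,0,0,0],[-1,0,0,0,0,0,0],[-1,0,0,0,0,0,0]]'|tail -4
python3 -m handwheel '[[-1,0,0,0,0,0,0],[-1,0,0,-0.5,0,0,0],[-1,0,0,-1,0,0,0],[-1,0,0,-1,0,0,0],[-1,0,0,-0.9,0,0,0.4]]'|tail -5
python3 -c "
from h import *
to(.646,-.083,.26,-88)"
```

```text
tool_pos: [0.4762, -0.0478, 0.1789]
force: [-0.5, 0.2, 0.3]
opening: 0.0654
orientation: [-180.0, 0.0, -86.4]
force: [-0.4, 0.6, 5.0]
opening: 0.0297
gripper_force: 30.0
tool_pos: [0.4759, -0.0476, 0.2668]
orientation: [-180.0, 0.0, -88.9]
force: [0.4, 0.3, -0.2]
opening: 0.0299
gripper_force: 30.0
turn z -0.15 then shift [ 1.65 -6.75  0.27]
```

```bash
python3 -m handwheel '[[-1,0.24,-0.96,0,0,0,0],[-1,0.24,-0.96,0,0,0,0],[-1,0.24,-0.96,0,0,0,0],[-1,0.24,-0.96,0,0,0,0],[-1,0.24,-0.96,0,0,0,0]]'|tail -2
python3 -m handwheel '[[-1,0.24,-0.96,0,0,0,0],[-1,0.2,-0.96,0.3,0,0,0],[-1,0,0,0.9,0,0,0],[-1,0,0,0,0,0,0]]'
python3 -m handwheel '[[0,0,0,0,0,0,0],[0,0,0,0,0,0,0],[0,0,0,0,0,0,0],[0.3,0,0,-1,0,0,0],[0.5,0,0,-1,0,0,0]]'|tail -5
python3 - <<'E'
from h import *
s=cam("wrist");cv2.imwrite('pics/w16.png',s["color"][:,:,::-1])
to(.470,.068,.285,-90)
E
```

```text
opening: 0.0298
gripper_force: 30.0
clock: 49.8
tool_pos: [0.6439, -0.0853, 0.2338]
orientation: [179.8, -0.0, -88.9]
force: [-0.8, 0.3, -0.4]
opening: 0.0298
gripper_force: 30.0
tool_pos: [0.6446, -0.0851, 0.286]
orientation: [180.0, -0.0, -88.8]
force: [0.1, -0.4, 0.8]
opening: 0.0587
gripper_force: 0.0
turn z 0.2 then shift [-6.13  7.03  0.2 ]
```

```bash
python3 -m handwheel '[[0.8,0,0,0,0,0,-1],[0.8,0,0,0,0,0,-1],[0.8,0,0,0,0,0,-1],[0.8,0,0,0,0,0,-1],[0.8,0,0,0,0,0,-1]]'|sed -n 3p
python3 -m handwheel '[[0.8,0,0,0,0,0,-1],[0.8,0,0,0,0,0,-1],[0.8,0,0,0,0,0,-0.3],[0.8,-0.93,0.06,0,0,0,0],[0.8,-0.93,0.06,0,0,0,0]]'|sed -n 2p
python3 -m handwheel '[[0.8,-0.93,0.06,0,0,0,0],[0.8,-0.93,0.06,0,0,0,0],[0.8,-0.93,0.06,0,0,0,0],[0.8,-0.93,0.06,0,0,0,0],[0.8,-0.93,0.06,0,0,0,0]]'|sed -n 2p
python3 -m handwheel '[[0.8,-0.93,0.06,0,0,0,0],[0.8,-0.93,0.06,0,0,0,0],[0.8,-0.93,0.06,0,0,0,0],[0.8,0,0,0,0,0,0],[0.8,0,0,0,0,0,0]]'|sed -n 2,3p
cat >> h.py <<'E'
def bob(s,xy,half=80):
    h=cv2.cvtColor(cv2.GaussianBlur(s["color"],(3,3),0),cv2.COLOR_RGB2HSV)
    u,v=map(int,proj(s,(*xy,.025)));print('exp',u,v,h[v+12,u+12],h[v-12,u-12])
    m=cv2.inRange(h,(18,28,150),(34,110,255));k=np.zeros_like(m);k[max(v-half,0):min(v+half,250),max(u-half,0):u+half]=255;m&=k
    m=cv2.morphologyEx(m,cv2.MORPH_CLOSE,np.ones((9,9)));m=cv2.morphologyEx(m,cv2.MORPH_OPEN,np.ones((5,5)))
    for c in cv2.findContours(m,0,2)[0]:
        if cv2.contourArea(c)>800:
            (a,b),r=cv2.minEnclosingCircle(c);print(cv2.boundingRect(c),(a,b),r,[onz(s,a,b,z)[:2].round(4) for z in(.02,.025)])
E
python3 - <<'E'
from h import *
s=cam("wrist");bob(s,(.470,.068));cv2.imwrite('pics/w17.png',s["color"][:,:,::-1]);to(.470,.068,.184,-45)
E
```

```text
orientation: [-180.0, -0.0, -58.6]
tool_pos: [0.6093, -0.0542, 0.2851]
tool_pos: [0.5217, 0.0231, 0.2854]
tool_pos: [0.4702, 0.0688, 0.2855]
orientation: [-180.0, -0.0, -45.1]
exp 273 208 [ 23  29 195] [ 23  27 196]
(236, 171, 70, 71) (270.5377502441406, 206.16036987304688) 35.58222579956055 [array([0.4718, 0.0695]), array([0.4729, 0.0683])]
turn z -0.01 then shift [0.01 0.03 4.06]
```

```bash
python3 -m handwheel '[[0.8,0.05,-0.05,1,0,0,0],[0.8,0,0,1,0,0,0],[0.8,0,0,1,0,0,0],[0.8,0,0,0.8,0,0,0],[0.8,0,0,0.25,0,0,0]]'|sed -n '2p;4,5p'
python3 -m handwheel '[[-1,0,0,0,0,0,0],[-1,0,0,0,0,0,0],[-1,0,0,0,0,0,0],[-1,0,0,0,0,0,0],[-1,0,0,0,0,0,0]]'|tail -4
python3 -m handwheel '[[-1,0,0,0,0,0,0],[-1,0,0,-0.5,0,0,0],[-1,0,0,-1,0,0,0],[-1,0,0,-1,0,0,0],[-1,0,0,-0.9,0,0,0]]'|tail -5
python3 -c "
from h import *
to(.611,.044,.24,-45)"
```

```text
tool_pos: [0.4717, 0.0682, 0.1827]
force: [0.4, -0.4, 0.6]
opening: 0.079
orientation: [-179.9, -0.0, -45.0]
force: [0.1, -0.6, 6.8]
opening: 0.0567
gripper_force: 30.0
tool_pos: [0.4715, 0.0687, 0.2705]
orientation: [-180.0, -0.0, -45.1]
force: [1.3, 0.2, -1.0]
opening: 0.0568
gripper_force: 30.0
turn z -0.01 then shift [ 4.65 -3.25  1.22]
```

```bash
python3 -m handwheel '[[-1,0.78,-0.54,0,0,0,0],[-1,0.78,-0.54,0,0,0,0],[-1,0.78,-0.54,0,0,0,0],[-1,0.78,-0.54,0,0,0,0],[-1,0.77,-0.54,0,0,0,0]]'|tail -2
python3 -m handwheel '[[-1,0.77,-0.54,0,0,0,0],[-1,0,0,0.6,0,0,0],[-1,0,0,0.6,0,0,0],[-1,0,0,0,0,0,0]]'
python3 -m handwheel '[[0.6,0,0,0,0,0,0],[0.6,0,0,0,0,0,0],[0.6,0,0,0,0,0,0],[0.8,0,0,-1,0,0,0],[0.8,0,0,-1,0,0,0]]'|tail -5
python3 - <<'E'
from h import *
to(.469,.410,.30,-45)
E
```

```text
opening: 0.0567
gripper_force: 30.0
clock: 56.02
tool_pos: [0.6099, 0.0434, 0.2372]
orientation: [179.8, 0.1, -45.1]
force: [0.0, 0.5, -0.2]
opening: 0.0569
gripper_force: 30.0
tool_pos: [0.6112, 0.0436, 0.2896]
orientation: [180.0, 0.0, -45.0]
force: [0.7, 1.5, -0.6]
opening: 0.078
gripper_force: 0.0
turn z -0.01 then shift [-14.39  -6.34  -0.42]
```

```bash
python3 -m handwheel '[[0.8,-0.96,-0.42,-0.3,0,0,0],[0.8,-0.96,-0.42,-0.2,0,0,0],[0.8,-0.96,-0.42,0,0,0,0],[0.8,-0.96,-0.42,0,0,0,0],[0.8,-0.96,-0.42,0,0,0,0]]'|sed -n 2p
python3 -m handwheel '[[0.8,-0.96,-0.42,0,0,0,0],[0.8,-0.96,-0.42,0,0,0,0],[0.8,-0.96,-0.42,0,0,0,0],[0.8,-0.96,-0.42,0,0,0,0],[0.8,-0.96,-0.42,0,0,0,0]]'|sed -n 2p
python3 -m handwheel '[[0.8,-0.96,-0.42,0,0,0,0],[0.8,-0.96,-0.42,0,0,0,0],[0.8,-0.96,-0.42,0,0,0,0],[0.8,-0.96,-0.42,0,0,0,0],[0.8,-0.96,-0.42,0,0,0,0]]'|sed -n 2p
python3 -m handwheel '[[0.8,0,0,0,0,0,0],[0.8,0,0,0,0,0,0]]'|sed -n 2p
python3 - <<'E'
from h import *
s=cam("wrist");bob(s,(.469,.410));cv2.imwrite('pics/w18.png',s["color"][:,:,::-1]);to(.469,.410,.184,-45)
E
```

```text
tool_pos: [0.5633, 0.1663, 0.3018]
tool_pos: [0.5157, 0.2884, 0.3018]
tool_pos: [0.4679, 0.4108, 0.3016]
tool_pos: [0.4682, 0.4098, 0.3012]
exp 271 202 [ 23  29 175] [ 24  29 175]
(237, 170, 66, 66) (269.7983093261719, 202.17652893066406) 33.94025421142578 [array([0.4688, 0.412 ]), array([0.4699, 0.4108])]
turn z -0.01 then shift [ 0.   -0.03  4.69]
```

```bash
python3 -m handwheel '[[0.8,0,-0.06,1,0,0,0],[0.8,0,0,1,0,0,0],[0.8,0,0,1,0,0,0],[0.8,0,0,1,0,0,0],[0.8,0,0,0.62,0,0,0]]'|sed -n '2p;4,5p'
python3 -m handwheel '[[-1,0,0,0,0,0,0],[-1,0,0,0,0,0,0],[-1,0,0,0,0,0,0],[-1,0,0,0,0,0,0],[-1,0,0,0,0,0,0]]'|tail -4
python3 -m handwheel '[[-1,0,0,0,0,0,0],[-1,0,0,-0.5,0,0,0],[-1,0,0,-1,0,0,0],[-1,0,0,-1,0,0,0],[-1,0,0,-1,0,0,0]]'|tail -5
python3 -m handwheel '[[-1,0,0,-1,0,0,0],[-1,0,0,-0.5,0,0,0],[-1,0,0,0,0,0,0]]'|tail -5
python3 -c "
from h import *
to(.635,.096,.24,-45)"
```

```text
tool_pos: [0.4696, 0.4098, 0.1848]
force: [-0.4, 0.0, 0.1]
opening: 0.0788
orientation: [-179.9, 0.0, -45.0]
force: [0.3, -1.1, 6.0]
opening: 0.0567
gripper_force: 30.0
tool_pos: [0.4693, 0.4105, 0.2747]
orientation: [180.0, 0.0, -45.1]
force: [0.5, 0.3, -0.7]
opening: 0.0566
gripper_force: 29.8
tool_pos: [0.4695, 0.4107, 0.3118]
orientation: [-179.9, 0.0, -45.1]
force: [0.2, 0.2, -1.4]
opening: 0.0565
gripper_force: 29.8
turn z -0.01 then shift [13.58  4.22  2.87]
```

```bash
python3 -m handwheel '[[-1,0.89,0.89,0,0,0,0],[-1,0.89,0.89,0,0,0,0],[-1,0.89,0.89,0,0,0,0],[-1,0.89,0.89,0,0,0,0],[-1,0.89,0.89,0,0,0,0]]'|tail -2
python3 -m handwheel '[[-1,0.89,0.89,0,0,0,0],[-1,0.89,0.89,0,0,0,0],[-1,0.89,0.89,0,0,0,0],[-1,0.89,0.89,0,0,0,0],[-1,0.89,0.89,0.5,0,0,0]]'|tail -2
python3 -m handwheel '[[-1,0.93,-0.93,0.5,0,0,0],[-1,0.93,-0.93,0.5,0,0,0],[-1,0.93,-0.93,0,0,0,0],[-1,0.93,-0.93,0,0,0,0],[-1,0.93,-0.93,0,0,0,0]]'|tail -2
python3 -m handwheel '[[-1,0,0,0.6,0,0,0],[-1,0,0,0.6,0,0,0],[-1,0,0,0,0,0,0]]'
python3 -m handwheel '[[0.6,0,0,0,0,0,0],[0.6,0,0,0,0,0,0],[0.6,0,0,0,0,0,0],[0.8,0,0,-1,0,0,0],[0.8,0,0,-1,0,0,0]]'|tail -5
python3 - <<'E'
from h import *
to(.56,.07,.41,-45)
E
```

```text
opening: 0.0567
gripper_force: 29.8
opening: 0.0569
gripper_force: 29.8
opening: 0.057
gripper_force: 29.8
clock: 63.32
tool_pos: [0.6322, 0.0954, 0.2413]
orientation: [179.8, 0.1, -45.1]
force: [-0.6, -0.2, 0.1]
opening: 0.0568
gripper_force: 29.8
tool_pos: [0.6335, 0.0959, 0.2941]
orientation: [180.0, -0.0, -45.0]
force: [0.4, 0.9, -0.3]
opening: 0.0783
gripper_force: 0.0
turn z -0.01 then shift [-1.35  2.81 -4.63]
```

```bash
python3 -m handwheel '[[1,0,0,-1,0,0,0],[1,0,0,-1,0,0,0],[1,0,0,-1,0,0,0],[1,0,0,-1,0,0,0],[1,0,0,-0.8,0,0,-0.5]]'|sed -n 2p
python3 -m handwheel '[[1,0,0,0,0,0,-1],[1,0,0,0,0,0,-1],[1,0,0,0,0,0,-1],[1,0,0,0,0,0,-1],[1,0,0,0,0,0,-1]]'|sed -n 3p
python3 -m handwheel '[[1,0,0,0,0,0,-1],[1,0,0,0,0,0,-1],[1,-0.8,1,0,0,0,0],[1,-0.8,1,0,0,0,0],[1,-0.8,1,0,0,0,0]]'|sed -n 2p
python3 -m handwheel '[[1,-0.5,1,0,0,0,0],[1,0,0,0,0,0,0],[1,0,0,0,0,0,0]]'|sed -n 2,3p
python3 - <<'E'
from h import *
s=cam("wrist");cv2.imwrite('pics/end.png',s["color"][:,:,::-1])
# rack check: bar extents in the rack frame
c=np.array([.61754,.24069]);a=np.radians(2.2);Q=np.array([[np.cos(a),-np.sin(a)],[np.sin(a),np.cos(a)]])
h=cv2.cvtColor(s["color"],cv2.COLOR_RGB2HSV);m=cv2.inRange(h,(3,140,60),(16,255,255));m[250:]=0
for k in cv2.findContours(m,0,2)[0]:
    if cv2.contourArea(k)>200:
        W=np.array([Q.T@(onz(s,*q,.095)[:2]-c) for q in k[:,0]]);print(W.min(0).round(4),W.max(0).round(4),W.mean(0).round(4))
E
```

```text
tool_pos: [0.6335, 0.0958, 0.4151]
orientation: [-180.0, -0.0, -11.9]
tool_pos: [0.5727, 0.0203, 0.4137]
tool_pos: [0.5613, -0.0042, 0.4137]
orientation: [-180.0, -0.0, -0.1]
[-0.0255 -0.0147] [0.0224 0.0119] [-0.0037 -0.0075]
[-0.0267 -0.0689] [ 0.031  -0.0248] [ 0.0025 -0.0447]
```

View pics/end.png

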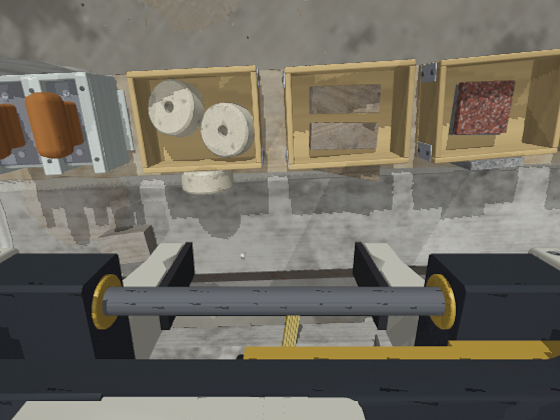

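The final view shows both bobs in the bob bin, (175,108) and (227,130), and both wedges in the wedge bin, (345,98) and (343,136). The red tile (485,107) is in the tile bin, presumably on top of the grey one, and the visible bench is clear. The narrow pad's bar centre is 2 mm from the rack's origin in x, which is its home position. Handing in.

```bash
python3 -c "
from plant import *
print(close_job())"
```

```text
the job is handed in; nothing more can be done
None
```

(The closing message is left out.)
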